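Put the brush shelf back up on its slotted posts

TASK

Put the little brush shelf back up: hook the loose steel bracket's two tabs into the empty slotted post, level with the bracket already on the other post, and push it down firmly until it clicks fully home. Then lay the wooden shelf flat across both brackets, centred between the posts and lying square between the brackets' end plates and front lips, and let go. Leave the jar, the tape roll and the plain angle bracket where they are.

Things in the scene. Friction and masses are not known exactly. Their poses are not given: they have to be found in the camera images.
- bracket_grip (a point): Loose steel bracket, standing as it will be mounted (mm). This point: centre of its bar, half-way up, near its balance. x points along the bar to the end plate, z up. Bar 24 wide, 24 high, x -85 to +65; at x -85 to -75 a lip rises 10 above the bar. End plate x +65 to +75, 36 wide, from 12 below to 73 above this point; narrower at its foot, where a round ear sticks out each side.
- bracket: Same bracket; origin on the bar's underside, 12 mm below bracket_grip. Two hooked tabs on the plate's back (x +75), 50 apart: neck 8 wide, 14 high, underside 18 and 68 above this origin, reaching 12.5 back, with a lip hanging 16 below the neck. Gap between plate and lip 6.5 mm, a little wider below. Mass 0.25 to 0.5 kg.
- seat (a point): Where bracket_grip must be, same axes, with the bracket home on the empty post: 75 mm before the post's front face, 112 above the table. x points into the post. The tabs go in with the bracket level and 17 to 27 mm (best 22) above home, until the plate meets the post; then straight down. Two spring balls stop it 12 mm above home; a push of 5 to 10 N beyond its weight drives it past.
- post_empty: Empty slotted post, white steel channel 64 wide, 200 high, on the rack's 20 mm base. Origin: centre of its front face at its foot; x points into the post, z up. Slots 14 wide, 42 high through a 5 mm web, floors 48 (unused), 98, 148 above its foot. Dark housings of the two spring balls stand 12 out, 44 apart, 79 to 99 above its foot.
- post_done: The other post, 130 mm from the empty one (left or right of it), with an identical bracket fixed on it at the right height. Origin and axes as for the empty post. Its bar runs from 10 to 160 mm before the post's face; bar top 124 mm above the table.
- shelf_place (a point): Point midway between the posts, 85 mm before their front faces, at the height of the bars' tops (124 mm above the table). x points into the posts, y from post to post. The centre of the laid shelf's underside belongs here. The bars are 140 mm long between end plates and lips; the shelf is 100 deep.
- shelf_grip (a point): Wooden brush shelf, lying flat on the table: board 100 (x) x 200 (y) x 10 mm, with an upright rib 14 thick, 36 high along its whole middle (along y) and low rims along the two long edges. This point: the rib's centre, 28 mm above the underside, 18 below the rib's top. The same either way round. 0.25 to 0.5 kg.
- shelf: The same shelf; origin at the centre of its underside.
- tape: Bystander: roll of paper tape lying flat, 90 mm across, 24 high, in front of the rack; origin under its centre.
- jar: Bystander: small amber jar, 44 mm across, 62 high, on the rack's base between the posts, well below the bars; origin under its centre.
- angle: Bystander: plain steel angle bracket without tabs, legs 90 x 25 x 4 mm, one lying, one upright; origin under its corner.

How it is judged:
By the outcome, as a careful person would: the job done as asked, in the order asked, and still so for the second after the job is handed in, with the robot touching nothing.
It also fails if it takes over 59 s, if anything falls off the work surface, if the arm or the gripper's body presses on something with over 40 N, if the wrist force passes 120 N, or if a joint passes its speed limit or range.

ROBOT

A 6-joint arm with a two-finger parallel gripper is mounted at the origin on the work surface. World frame = base frame: x ahead of the robot, y to its left, z up, the work surface at z = 0. Lengths are in m, angles in rad, forces in N, time in s.
With the tool pointing down it reaches from about 0.25 to 0.725 m from the base axis. Payload 4 kg.
Tool frame: the origin (TCP) lies on the centre line of the jaws, within the pads' length; the fingertips stand 17 mm ahead of it and the grasp point (between the pads) lies 2 mm behind it; z points along the fingers, y is the line along which they close (so a half turn about z gives the same grasp; the last joint's range is limited). The gripper opens to 85 mm and grips with 20 to 120 N. Pads are 22 mm wide; open, the fingers measure 114 mm over their backs; the gripper's body (76 mm by 85 mm) begins 54 mm behind the grasp point. The pads swing forward as they close: fully open they stand 13 mm farther back than shut.
Start: joints at [1.181, 0.241, 0.005, 1.335, 0, 1.571], TCP at [0.19, 0.462, 0.248] pointing down, gripper open.
Joint ranges: [-2.72, 2.72], [-1.05, 1.87], [-1.09, 1.28], [-1.99, 2.15], [-1.42, 1.44], [-3.14, 3.14]. Speed limits (rad/s): [2.79, 2.79, 3.14, 3.14, 3.14, 3.14].

INTERFACE

Orientations are given as a unit quaternion [x, y, z, w].
In Python, from workcell import bot, camera, get_calibration gives the robot as it stands.
- The arm moves only by the tool apply_moves, never from a script. Its argument "steps" is a list of rows, each a list of 3 entries, a list of its own where there are three numbers: the shift along the tool's x, y, z as a fraction of full scale, then the turn, a rotation vector about the tool's x, y, z as a fraction of full scale, then the opening, from 0 (shut) to 1 (fully open). A call has exactly 8 rows; each row shifts and turns the commanded pose from where the row before left it, along the tool's axes as they then stand; what a row does not reach is not made up. Full scale, the value 1, is 20 cm for a shift and pi rad for a turn. A row lasts 1/12 s, in which the tool goes at most 41.7 mm and 7.16 degrees, less where a joint would pass 70% of its speed; a pose out of reach is approached as far as the arm can. A call with a number of a shift or a turn outside -1 to 1 is refused whole. A call with a gripper value outside its range is refused whole. The fingers move at their own pace and stop on an object; the grip force is fixed at half the most. Time passes only in rows, so rows that do not move let the fingers close, or fill a call up. It gives the time, the measured TCP pose, the force, the opening and the grip force at its end, in the units of the state.
- bot.get_obs(): the state, without advancing time (a new reading comes with each control period).
- camera(name): name is "scene" or "top" or "wrist"; returns (picture, depth): 384x512x3 uint8, red, green, blue; 384x512 float32, m along the optical axis (not along the pixel's ray), 0 where there is no reading.
- get_calibration(name): a dict with "fov_y" (degrees; the focal length in pixels is half the picture's height over the tangent of half this angle, whatever the lens; pixels are square), "cx", "cy" (the principal point, pixels), "rvec" (rotation vector, rad) and "tvec" (3), from world to camera coordinates, as OpenCV has them. Camera axes: x right, y down, z forward; pixel columns grow to the right and rows downward; lengths in m; the calibration is good to about 2 mm. A picture is of the moment at which its call begins: read the wrist's pose just before it. get_calibration takes no time and is no camera call; for the wrist camera it gives the pose at the moment of the call.
- bot.job_done(): hands the job in; it is judged then, once.
The state is a dict: "clock": time; "joint_pos": joint angles; "joint_vel": joint speeds; "tau": joint torques, N m; "eef_pos": TCP position; "tool_rot": TCP orientation; "ft_force": force on the tool from outside, world axes, zero at the start; "ft_torque": the same for the moment, N m; "grip_width": finger opening in m; "grasp_force": force on a finger pad.
Only numpy, scipy, OpenCV 4.12 (cv2) and the standard library are available. Lean on these libraries where they do the work, as an engineer would, in place of code of your own. Each camera call takes 0.05 s, during which the arm holds its last target. There are 200 camera calls.

## Working session

There is one attempt and no reset: what is moved stays moved. The work goes in short steps, Python scripts to look and compute and a tool call to move; the robot and the scene stay as the last step left them, time stands still between calls to the robot, and variables do not carry over. Pictures are saved under pics/ and viewed, at most 10 in all, crops included, and the job is handed in when it is done.

Besides the shell and the picture viewer there is one more tool, called after "Emit:" as name(argument=value, ...), one argument or row to a line, values as JSON. apply_moves: Moves the arm, as the interface text tells. Its arguments: {"type":"object","properties":{"steps":{"type":"array"}},"required":["steps"]}

```bash
ls; mkdir -p pics; cat > h.py <<'E'
import numpy as np, cv2
from scipy.spatial.transform import Rotation as R
from workcell import bot, camera, get_calibration
def grab(name):
    c=get_calibration(name); im,d=camera(name); return im,d,c
def world(d,c):
    h,w=d.shape; f=h/2/np.tan(np.radians(c["fov_y"])/2)
    v,u=np.mgrid[:h,:w]; P=np.stack([(u-c["cx"])/f*d,(v-c["cy"])/f*d,d],-1)
    M=R.from_rotvec(np.ravel(c["rvec"])).as_matrix()
    W=(P-np.ravel(c["tvec"]))@M; W[d<=0]=np.nan; return W
E
python3 - <<'E'
from h import *
print(bot.get_obs())
ims=[]
for n in("scene","top"):
    im,d,c=grab(n); print(n,c); np.savez(n+"0.npz",im=im,W=world(d,c))
    cv2.imwrite(f"pics/{n}0.png",im[...,::-1])
E
```

```text
pics
{'clock': 0.0, 'joint_pos': array([ 1.18104227e+00,  2.41394663e-01,  3.68886225e-03,  1.33521234e+00,
       -2.17851285e-06,  1.57081134e+00]), 'joint_vel': array([ 0.00144828,  0.00111414,  0.00119342, -0.00110156, -0.00015181,
       -0.00104198]), 'tau': array([-1.61138061e-03, -3.72318077e+01,  2.52407777e+01,  1.67583913e-02,
       -1.94296990e-04,  8.16082519e-06]), 'eef_pos': array([0.18974604, 0.46192893, 0.24740859]), 'tool_rot': array([ 1.93653149e-01,  9.81069484e-01, -1.04103929e-03, -2.04364073e-04]), 'ft_force': array([-0.08822408, -0.37249223, -0.26052736]), 'ft_torque': array([ 0.00512173, -0.02911801, -0.01037124]), 'grasp_force': 0.0, 'grip_width': 0.08526942361156602}
scene {'fov_y': 46.29832786919136, 'cx': 262.11406709625106, 'cy': 195.4199807273855, 'rvec': array([ 1.4288213 ,  2.26754684, -0.76776039]), 'tvec': array([ 0.23844542, -0.35057429,  1.45766258])}
top {'fov_y': 42.143779447518305, 'cx': 254.16825240368564, 'cy': 193.77569936053783, 'rvec': array([ 2.1394174 , -2.17850006,  0.14716056]), 'tvec': array([0.01214418, 0.59745685, 1.29948442])}
```

View pics/scene0.png

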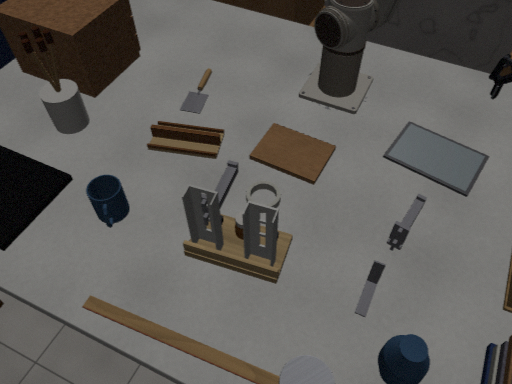

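View pics/top0.png

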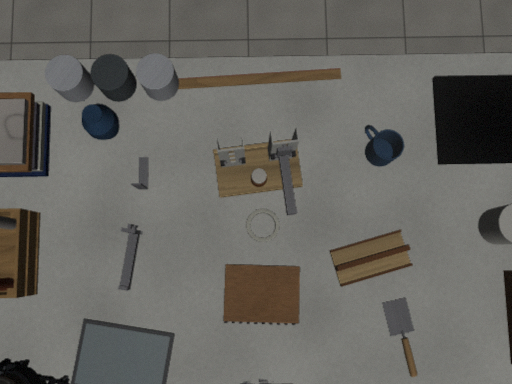

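The scene view shows the rack with its two posts at about (205,220) and (262,235), the fixed bracket on the left of them. In the top view the loose bracket is at (130,257), the shelf at (371,258), the empty post at (231,155), the done post with its bar at (285,180), the tape at (262,224), the jar at (259,177) and the angle at (142,173).

```bash
python3 - <<'E'
from h import *
def rect(P):
    (c,s,a)=cv2.minAreaRect(P.astype(np.float32)*1000); return np.round(c,1),np.round(s,1),round(a,2)
d=np.load("top0.npz");W=d["W"]
def reg(u0,u1,v0,v1,z0,z1):
    w=W[v0:v1,u0:u1].reshape(-1,3); return w[(w[:,2]>z0)&(w[:,2]<z1)]
def show(n,*a):
    P=reg(*a); print(n,len(P),rect(P[:,:2]),np.round(np.percentile(P[:,2],[5,50,95])*1000,1))
T=reg(180,210,260,300,-.03,.03);print("table",np.median(T[:,2]))
show("shelf all",325,415,225,290,.004,.06)
show("shelf rib",325,415,225,290,.035,.06)
show("br all",110,150,215,300,.008,.12)
show("br bar",110,150,215,300,.015,.035)
show("br plate",110,150,215,300,.05,.12)
show("base",205,305,130,200,.01,.03)
show("pE",205,255,125,175,.19,.24)
show("pD",258,310,120,165,.19,.24)
show("bar",265,305,150,220,.115,.13)
show("barplate",265,305,130,220,.15,.19)
show("jar",245,272,160,190,.06,.1)
show("tape",240,285,200,245,.015,.04)
show("angle",130,155,150,195,.005,.04)
v,u=[np.s_[:]]*2
np.set_printoptions(precision=3,suppress=True,linewidth=200)
print(W[140:220:6,283:293:3,2])
# scene cam
S=np.load("scene0.npz");W2=S["W"]
np.savez("W2",W2)
w=W2[180:280,175:300].reshape(-1,3)
for z0,z1 in((.05,.08),(.08,.11),(.13,.2),(.2,.24)):
    q=w[(w[:,2]>z0)&(w[:,2]<z1)];print(z0,len(q),q.min(0),q.max(0))
im=cv2.resize(d["im"][120:300,100:320],None,fx=3.6,fy=3.3,interpolation=cv2.INTER_CUBIC)
im2=cv2.resize(S["im"][150:285,160:320],None,fx=4,fy=4,interpolation=cv2.INTER_CUBIC)
cv2.imwrite("pics/s_crop.png",im2[...,::-1])
E
```

```text
table 2.7337941588797904e-05
shelf all 3118 (array([ 424.2, -309.8]), array([246.9, 172.4]), 88.92) [ 4.8 11.5 47.1]
shelf rib 431 (array([ 423.1, -309.1]), array([ 14.6, 200.4]), 15.1) [40.4 46.5 51.1]
br all 716 (array([438.2, 349.4]), array([ 66.4, 171.8]), 83.24) [14.  24.9 83.9]
br bar 562 (array([436.2, 336.9]), array([ 29.3, 171.7]), 78.7) [18.8 24.3 30.4]
br plate 93 (array([510.7, 326. ]), array([37. , 22.3]), 80.84) [57.9 83.1 88. ]
base 2367 (array([670.9, -13.8]), array([250.3, 161.1]), 87.27) [15.9 20.6 25.7]
pE 155 (array([695.8,  58. ]), array([35.5, 63.8]), 5.93) [196.4 218.4 223.6]
pD 191 (array([710. , -70.8]), array([38.2, 64.5]), 4.79) [192.7 216.8 222.8]
bar 590 (array([616.5, -71.5]), array([ 63.9, 163.7]), 89.51) [118.9 124.4 128.3]
barplate 185 (array([706.1, -71.3]), array([45.7, 63.8]), 7.16) [152.7 179.6 188.4]
jar 193 (array([640.4, -11.4]), array([38.3, 38.4]), 33.21) [74.6 82.4 86.8]
tape 388 (array([516. , -19.9]), array([87.8, 88.2]), 42.55) [18.7 24.  28.9]
angle 172 (array([669.9, 309.5]), array([120.5,  66.4]), 0.68) [ 5.1  6.8 32.3]
[[ 0.054  0.056  0.221  0.219]
 [ 0.187  0.186  0.184  0.186]
 [ 0.163  0.154  0.151  0.119]
 [ 0.126  0.13   0.013  0.021]
 [ 0.123  0.121  0.129  0.014]
 [ 0.124  0.119  0.125  0.017]
 [ 0.127  0.125  0.126  0.023]
 [ 0.127  0.128  0.121  0.123]
 [ 0.104  0.123    nan  0.124]
 [-0.005  0.127  0.124  0.128]
 [-0.     0.126  0.119  0.125]
 [ 0.001  0.121  0.12   0.124]
 [-0.005  0.001  0.134  0.135]
 [ 0.    -0.    -0.001 -0.004]]
0.05 710 [ 0.637 -0.113  0.05 ] [0.743 0.113 0.08 ]
0.08 540 [ 0.564 -0.099  0.08 ] [0.731 0.095 0.11 ]
0.13 1315 [ 0.673 -0.1    0.13 ] [0.732 0.095 0.2  ]
0.2 658 [ 0.675 -0.102  0.2  ] [0.732 0.095 0.223]
```

```bash
cat >> h.py <<'E'
def plan(p,yawdeg=None):
    """shift (units of 0.2 m, current tool axes) and turn about tool z (units pi) to reach p with tool y heading yawdeg"""
    o=bot.get_obs(); M=R.from_quat(o["tool_rot"]).as_matrix()
    h=np.degrees(np.arctan2(M[1,1],M[0,1]))
    t=0 if yawdeg is None else -((yawdeg-h+90)%180-90)/180
    print("clock %.2f pos %s head %.2f tilt %s w %.1f gf %.1f F %s"%(o["clock"],np.round(o["eef_pos"]*1000,1),h,np.round(np.degrees(M[:2,2]),2),o["grip_width"]*1000,o["grasp_force"],np.round(o["ft_force"],1)))
    print("shift",np.round(M.T@(np.array(p)-o["eef_pos"])/.2,4),"turn",round(t,4), "j6",round(o["joint_pos"][5],2))
E
python3 -c "
from h import *
plan([.42,.34,.23],81)"
```

```text
clock 0.10 pos [189.8 462.  247.5] head 67.67 tilt [-0.04 -0.1 ] w 85.4 gf 0.0 F [-0.4  0.4 -0.6]
shift [-1.2965 -0.1265  0.0876] turn -0.0741 j6 1.57
```

View pics/s_crop.png

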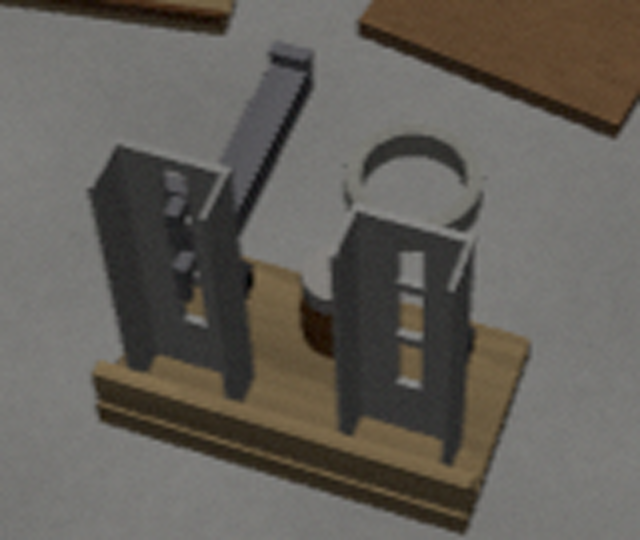

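The crop shows the scene camera looking at the posts from behind. The done post, at left, has its tabs in the slots; the empty post, at right, has three open slots at (410,265), (410,320) and (410,365).

Emit:
apply_moves(
  steps=[
    [[-0.16,-0.015,0.01],[0,0,0],1],
    [[-0.16,-0.015,0.01],[0,0,0],1],
    [[-0.16,-0.015,0.01],[0,0,0],1],
    [[-0.16,-0.015,0.01],[0,0,0],1],
    [[-0.16,-0.015,0.01],[0,0,0],1],
    [[-0.16,-0.015,0.01],[0,0,0],1],
    [[-0.16,-0.015,0.01],[0,0,-0.037],1],
    [[-0.16,-0.015,0.01],[0,0,-0.037],1],
  ],
)

```text
clock: 0.77
eef_pos: [0.42, 0.3449, 0.2318]
tool_rot: [0.076, 0.997, -0.001, -0.001]
ft_force: [-0.2, 1.4, -0.7]
grip_width: 0.0856
grasp_force: 0.0
```

```bash
python3 - <<'E'
from h import *
plan([.42,.34,.23],81)
im,d,c=grab("wrist"); W=world(d,c); np.savez("w1.npz",im=im,W=W); print(c)
cv2.imwrite("pics/w1.png",im[...,::-1])
E
```

```text
clock 0.77 pos [420.  344.9 231.8] head 81.28 tilt [-0.06 -0.05] w 85.6 gf 0.0 F [-0.2  1.4 -0.7]
shift [-0.0036 -0.024   0.009 ] turn 0.0016 j6 0.84
{'fov_y': 65.16950390061017, 'cx': 256.7344202528048, 'cy': 191.34738895218626, 'rvec': array([-2.21202204, -1.900028  , -0.26797701]), 'tvec': array([-0.40529859, -0.38130476,  0.26149437])}
```

View pics/w1.png

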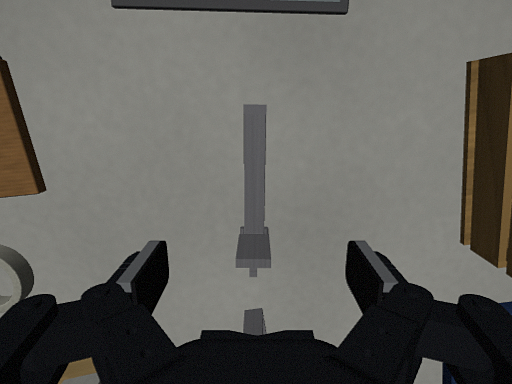

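The wrist view shows the loose bracket between the fingers: the bar runs from (255,105) at the lip to the end plate at (254,250), with a tab at (253,272).

```bash
python3 - <<'E'
from h import *
d=np.load("w1.npz");W=d["W"]
w=W[90:290,225:290].reshape(-1,3); 
bar=w[(w[:,2]>.016)&(w[:,2]<.030)]; 
pl=w[(w[:,2]>.07)&(w[:,2]<.1)]
lip=w[(w[:,2]>.031)&(w[:,2]<.045)]
for n,q in(("bar",bar),("plate",pl)):
    print(n,len(q),q.min(0),q.max(0),np.median(q,0))
c,s,a=cv2.minAreaRect(bar[:,:2].astype(np.float32)*1000);print(c,s,a)
c,s,a=cv2.minAreaRect(pl[:,:2].astype(np.float32)*1000);print(c,s,a)
# centreline by column slices
q=bar[(bar[:,0]>.37)&(bar[:,0]<.48)]
xs=np.arange(.365,.48,.01);m=[]
for x in xs:
    k=q[abs(q[:,0]-x)<.006]; m.append((np.percentile(k[:,1],2)+np.percentile(k[:,1],98))/2 if len(k) else np.nan)
m=np.array(m);ok=~np.isnan(m);p=np.polyfit(xs[ok],m[ok],1);print("yaw",np.degrees(np.arctan(p[0])),"y at .44",np.polyval(p,.44), m)
# edge profile along the bar in image: full-row
f=192/np.tan(np.radians(65.1695)/2)
E
```

```text
bar 2572 [0.35915615 0.31269636 0.01812161] [0.50209456 0.36347347 0.02992911] [0.42652245 0.34152611 0.02333578]
plate 618 [0.49554986 0.31102461 0.07009471] [0.52033299 0.34756177 0.08629977] [0.50132066 0.32827611 0.08342555]
(431.2186279296875, 343.95452880859375) (34.852561950683594, 140.41468811035156) 78.27466583251953
(509.2658996582031, 328.0384521484375) (35.93273162841797, 22.950754165649414) 80.94454193115234
yaw -9.189766989088772 y at .44 0.33947119058603753 [0.35093112 0.35020706 0.34868316 0.34687625 0.34503639 0.34357103
 0.34193155 0.34044506 0.33898412 0.33721422 0.33502638 0.33357549]
```

```bash
cat >> h.py <<'E'
def ray(c,u,v,z):
    f=192/np.tan(np.radians(c["fov_y"])/2); M=R.from_rotvec(np.ravel(c["rvec"])).as_matrix()
    o=-M.T@np.ravel(c["tvec"]); r=M.T@np.array([(u-c["cx"])/f,(v-c["cy"])/f,1]); return o+r*(z-o[2])/r[2]
E
python3 - <<'E'
from h import *
c={'fov_y': 65.16950390061017, 'cx': 256.7344202528048, 'cy': 191.34738895218626, 'rvec': np.array([-2.21202204, -1.900028  , -0.26797701]), 'tvec': np.array([-0.40529859, -0.38130476,  0.26149437])}
d=np.load("w1.npz");g=d["im"].astype(int).sum(2)
print("lip col 255",list(zip(range(100,112),g[100:112,255])))
print("plate col 245",list(zip(range(226,275),g[226:275,245])))
print("bar row 150",list(g[150,235:275]))
for v,z in((104,.034),(105,.034),(258,.085),(267.5,.085)): print(v,ray(c,255,v,z))
W=d["W"];w=W[90:290,225:290].reshape(-1,3);a=np.radians(-9.2);ax=np.array([np.cos(a),np.sin(a)])
pl=w[(w[:,2]>.081)&(w[:,2]<.1)];t=pl[:,:2]@ax;print(len(pl),np.percentile(t,[2,50,98]))
t=w[(w[:,2]>.01)&(w[:,2]<.045)][:,:2]@ax;print(np.percentile(t,[.2,1]), "grip t guess", np.array([.4415,.337])@ax)
n=np.array([-ax[1],ax[0]]);b=w[(w[:,2]>.02)&(w[:,2]<.028)];s=b[:,:2]@n;print("lateral",np.percentile(s,[3,50,97]))
E
```

```text
lip col 255 [(100, np.int64(392)), (101, np.int64(388)), (102, np.int64(394)), (103, np.int64(391)), (104, np.int64(322)), (105, np.int64(263)), (106, np.int64(269)), (107, np.int64(277)), (108, np.int64(273)), (109, np.int64(275)), (110, np.int64(271)), (111, np.int64(269))]
plate col 245 [(226, np.int64(261)), (227, np.int64(264)), (228, np.int64(265)), (229, np.int64(268)), (230, np.int64(269)), (231, np.int64(270)), (232, np.int64(262)), (233, np.int64(265)), (234, np.int64(207)), (235, np.int64(213)), (236, np.int64(212)), (237, np.int64(218)), (238, np.int64(212)), (239, np.int64(211)), (240, np.int64(212)), (241, np.int64(216)), (242, np.int64(218)), (243, np.int64(216)), (244, np.int64(212)), (245, np.int64(226)), (246, np.int64(216)), (247, np.int64(218)), (248, np.int64(209)), (249, np.int64(223)), (250, np.int64(217)), (251, np.int64(218)), (252, np.int64(218)), (253, np.int64(219)), (254, np.int64(213)), (255, np.int64(225)), (256, np.int64(210)), (257, np.int64(215)), (258, np.int64(220)), (259, np.int64(255)), (260, np.int64(266)), (261, np.int64(268)), (262, np.int64(2
[... 478 characters left out ...]
np.int64(274), np.int64(263), np.int64(275), np.int64(262), np.int64(259), np.int64(266), np.int64(267), np.int64(267), np.int64(271), np.int64(268), np.int64(273), np.int64(271), np.int64(272), np.int64(269), np.int64(275), np.int64(276), np.int64(254), np.int64(231), np.int64(376), np.int64(401), np.int64(392), np.int64(384), np.int64(391), np.int64(389), np.int64(389), np.int64(393), np.int64(386)]
104 [0.35075787 0.35464288 0.034     ]
105 [0.35173769 0.35449163 0.034     ]
258 [0.49790524 0.33224953 0.085     ]
267.5 [0.50851044 0.33061252 0.085     ]
415 [0.43918672 0.44443236 0.45885021]
[0.2904533  0.29145048] grip t guess 0.3819407007775758
lateral [0.39417975 0.40548378 0.41677708]
```

```bash
python3 -c "
from h import *
plan([.4345,.3404,.021],80.8)"
```

```text
clock 0.82 pos [425.3 343.  231.1] head 81.30 tilt [ 0.19 -0.15] w 85.5 gf 0.0 F [4.6 1.  0.8]
shift [-0.0436 -0.0038  1.0506] turn 0.0028 j6 0.83
```

Emit:
apply_moves(
  steps=[
    [[-0.02,-0.002,0.12],[0,0,0.0028],1],
    [[-0.015,0,0.12],[0,0,0],1],
    [[0,0,0.12],[0,0,0],1],
    [[0,0,0.12],[0,0,0],1],
    [[0,0,0.1],[0,0,0],1],
    [[0,0,0],[0,0,0],1],
    [[0,0,0],[0,0,0],1],
    [[0,0,0],[0,0,0],1],
  ],
)

```text
clock: 1.48
eef_pos: [0.4264, 0.3454, 0.1173]
tool_rot: [0.083, 0.997, 0.0, 0.0]
ft_force: [-0.3, 0.6, 0.2]
grip_width: 0.0858
grasp_force: 0.0
```

```bash
python3 - <<'E'
from h import *
plan([.4345,.3404,.021],80.8)
im,d,c=grab("wrist"); W=world(d,c); np.savez("w2.npz",im=im,W=W)
a=np.radians(-9.2);ax=np.array([np.cos(a),np.sin(a)]);n=np.array([-ax[1],ax[0]])
w=W.reshape(-1,3);w=w[(abs(w[:,:2]@n-.4055)<.03)&(abs(w[:,:2]@ax-.37)<.1)]
b=w[(w[:,2]>.02)&(w[:,2]<.028)];t=b[:,:2]@ax;b=b[(t<.43)];t=b[:,:2]@ax;s=b[:,:2]@n
print(len(b),np.percentile(s,[2,50,98]),"slope",np.degrees(np.polyfit(t,s,1)[0]),np.percentile(t,[.5,99.5]))
p=w[(w[:,2]>.082)&(w[:,2]<.09)];print(len(p),np.percentile(p[:,:2]@ax,[2,98]),np.percentile(p[:,:2]@n,[2,98]))
cv2.imwrite("pics/w2.png",im[...,::-1])
E
```

```text
clock 1.48 pos [426.4 345.4 117.3] head 80.48 tilt [0.05 0.04] w 85.8 gf 0.0 F [-0.3  0.6  0.2]
shift [-0.0436 -0.0184  0.4813] turn -0.0018 j6 0.85
5145 [0.39399783 0.40549526 0.41682037] slope -0.17018038382473416 [0.30021178 0.42920474]Traceback (most recent call last):
  File "<stdin>", line 8, in <module>
    return _quantile_unchecked(
        a, q, axis, out, overwrite_input, method, keepdims, weights)
    return _ureduce(a,
                    func=_quantile_ureduce_func,
    ...<5 lines>...
                    overwrite_input=overwrite_input,
                    method=method)
    r = func(a, **kwargs)
    result = _quantile(arr,
                       quantiles=q,
    ...<2 lines>...
                       out=out,
                       weights=wgt)
    slices_having_nans = np.isnan(arr[-1, ...])
                                  ~~~^^^^^^^^^
IndexError: index -1 is out of bounds for axis 0 with size 0
```

Emit:
apply_moves(
  steps=[
    [[-0.022,-0.009,0.05],[0,0,-0.001],1],
    [[-0.0216,-0.0094,0.07],[0,0,0],1],
    [[0,0,0.1],[0,0,0],1],
    [[0,0,0.1],[0,0,0],1],
    [[0,0,0.08],[0,0,0],1],
    [[0,0,0.06],[0,0,0],1],
    [[0,0,0.02],[0,0,0],1],
    [[0,0,0],[0,0,0],1],
  ],
)

```text
clock: 2.2
eef_pos: [0.4339, 0.3394, 0.0196]
tool_rot: [0.081, 0.997, -0.0, -0.0]
ft_force: [0.0, 0.5, 0.4]
grip_width: 0.0853
grasp_force: 0.0
```

Emit:
apply_moves(
  steps=[
    [[0,0,0],[0,0,0],1],
    [[0,0,0],[0,0,0],0],
    [[0,0,0],[0,0,0],0],
    [[0,0,0],[0,0,0],0],
    [[0,0,0],[0,0,0],0],
    [[0,0,0],[0,0,0],0],
    [[0,0,0],[0,0,0],0],
    [[0,0,0],[0,0,0],0],
  ],
)

```text
clock: 2.87
eef_pos: [0.4344, 0.3399, 0.021]
tool_rot: [0.081, 0.997, 0.0, 0.0]
ft_force: [-1.1, -1.7, 4.7]
grip_width: 0.0229
grasp_force: 61.3
```

```bash
python3 - <<'E'
from h import *
plan([.4345,.3404,.15],96)
E
```

```text
clock 2.87 pos [434.4 339.9  21. ] head 80.66 tilt [0.06 0.01] w 22.9 gf 61.3 F [-1.1 -1.7  4.7]
shift [-6.000e-04  2.700e-03 -6.451e-01] turn -0.0852 j6 0.83
```

Emit:
apply_moves(
  steps=[
    [[0,0,-0.05],[0,0,0],0],
    [[0,0,-0.1],[0,0,0],0],
    [[0,0,-0.15],[0,0,-0.015],0],
    [[0,0,-0.15],[0,0,-0.02],0],
    [[0,0,-0.15],[0,0,-0.025],0],
    [[0,0,-0.1],[0,0,-0.025],0],
    [[0,0,0],[0,0,0],0],
    [[0,0,0],[0,0,0],0],
  ],
)

```text
clock: 3.53
eef_pos: [0.4342, 0.3401, 0.1607]
tool_rot: [-0.051, 0.999, 0.001, 0.001]
ft_force: [-0.4, 0.1, -4.5]
grip_width: 0.0231
grasp_force: 60.2
```

```bash
python3 - <<'E'
from h import *
plan([.4345,.3404,.15],96)
np.set_printoptions(precision=1,suppress=True,linewidth=160)
for n in("top","scene"):
    D=[];I=[]
    for _ in range(8):
        im,d,c=grab(n);D.append(np.where(d>0,d,np.nan));I.append(im)
    d=np.nanmedian(D,0); W=world(np.nan_to_num(d),c); im=np.mean(I,0); np.savez(n+"1.npz",im=im,W=W,d=d)
    if n=="top":
        cr=cv2.resize(im[120:220,205:310].astype(np.uint8),None,fx=6,fy=6,interpolation=cv2.INTER_CUBIC)
        cv2.imwrite("pics/rack_top.png",cr[...,::-1])
        for nm,(u0,u1) in(("E",(205,255)),("D",(258,310))):
            w=W[120:180,u0:u1].reshape(-1,3);w=w[(w[:,2]>.205)&(w[:,2]<.235)]
            print(nm,len(w),cv2.minAreaRect(w[:,:2].astype(np.float32)*1000),np.median(w[:,2]))
    else:
        cr=cv2.resize(im[165:285,175:305].astype(np.uint8),None,fx=6,fy=5,interpolation=cv2.INTER_CUBIC)
        # web back face, empty post: points facing camera
        w=W[175:280,180:300].reshape(-1,3);w=w[(w[:,2]>.03)&(w[:,2]<.225)]
        np.save("rack_scene.npy",w)
        for nm,(y0,y1) in(("E",(.02,.1)),("D",(-.105,-.03))):
            q=w[(w[:,1]>y0)&(w[:,1]<y1)&(w[:,2]>.05)]
            print(nm,len(q),q.min(0)*1000,q.max(0)*1000)
            h=np.histogram2d(q[:,0],q[:,1],bins=[np.arange(.66,.74,.005),np.arange(y0,y1,.005)])[0]; print(h.astype(int))
E
```

```text
clock 3.53 pos [434.2 340.1 160.7] head 95.85 tilt [0.07 0.06] w 23.1 gf 60.2 F [-0.4  0.1 -4.5]
shift [-0.0013  0.0012  0.0537] turn -0.0008 j6 0.56
E 126 ((696.1657104492188, 58.07600021362305), (34.549373626708984, 63.62685012817383), 6.3831000328063965) 0.22015544473434967
D 141 ((710.9290771484375, -70.70489501953125), (35.123779296875, 64.06583404541016), 5.5321831703186035) 0.2200956133015918
E 1582 [663.2  20.4  50. ] [728.2  99.9 221.2]
[[  0   0   0   0   0   0   0   0   0   0   0   0   0   1   0]
 [  0   0   0   0   0   0   0   0   0   0   0   0   0   5   0]
 [  0   0   0   0   0   0   0   0   0   0   0   0   1   0  11]
 [  0   0   0   0   1   1  17   9  12   5   9  37  23   7  29]
 [  0   2  23  76  99 126  63  35  30  80  98  64   1   2  31]
 [  0   3 102  21   2   0   0   0   0   0   0   0   0   1  28]
 [  0   1  41   0   0   0   0   0   0   0   0   0   0   0  31]
 [  0   1  42   0   0   0   0   0   0   0   0   0   0   0  31]
 [  0   0  42   0   0   0   0   0   0   0   0   0   0   0  32]
 [  0   0  39   0   0   0   0   0   0   0   0   0   0   0  80]
 [  0   0  48   0   
[... 531 characters left out ...]
0   0   0   0   0   0   0   0   0   0   0   5   4]
 [  0   0   0   0   0   3   1   0   0   0   0   0   3   6]
 [  0   0   0   0   1   4   4   1   0   0   0   0   1  17]
 [  0   0   1   0   1  17  17  27   3   5  14  12   8  51]
 [  2  23  71  88  98  72  26  38  65  55  13   1   1  51]
 [  1 101  25   4   0   0  16  54   1   0   0   0   0  51]
 [  1  64   0   0   0   0   9   3   0   0   0   0   0  57]
 [  0  60   0   0   0   0   0   0   0   0   0   0   0  51]
 [  0  64   0   0   0   0   0   0   0   0   0   0   0  46]
 [  0  65   0   0   0   0   0   0   0   0   0   0   0  52]
 [  0  63   1   0   0   0   0   0   1   1   0   2   2   4]
 [  0  54   4   2   3   3   3   2   2   3   2   1   1   0]]
```

View pics/rack_top.png

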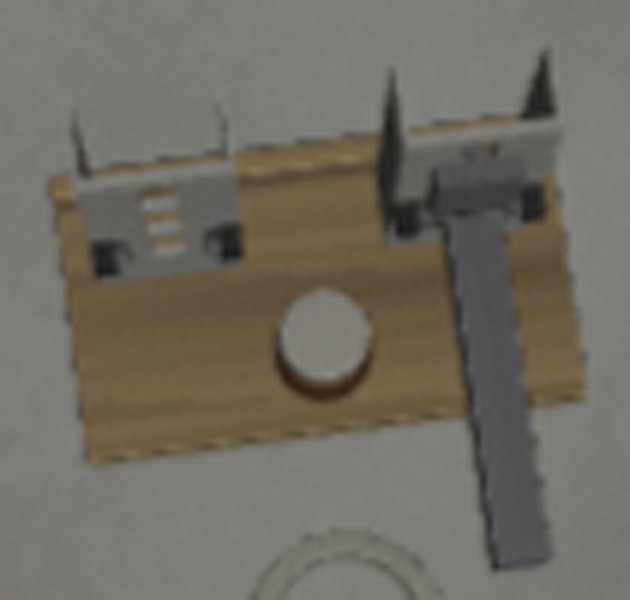

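The rack crop shows the empty post's front face at upscaled (80..240,170..275) with its slots near (160,200), (162,222) and (165,243). The done bracket's bar runs from (480,190) to (520,560), and the jar is at (325,335).

```bash
python3 - <<'E'
from h import *
from scipy.optimize import least_squares
np.set_printoptions(precision=4,suppress=True,linewidth=160)
T=np.load("top1.npz")["W"];S=np.load("scene1.npz")["W"]
def face(W,z0,z1,c0,psi,tol,ylim):
    w=W.reshape(-1,3);w=w[(w[:,2]>z0)&(w[:,2]<z1)]
    n=np.array([np.cos(psi),np.sin(psi)]);return w[(abs(w[:,:2]@n-c0)<tol)&(w[:,1]>ylim[0])&(w[:,1]<ylim[1])]
psi=np.radians(6.1);n=np.array([np.cos(psi),np.sin(psi)]);t=np.array([-n[1],n[0]])
for nm,P in(("E",np.array([.6962,.0581])),("D",np.array([.7109,-.0707]))): print(nm,P@n-.0175,P@t)
# top front face E / scene web back E, D
def fit(q,nm):
    p=np.polyfit(q[:,1],q[:,0],1);r=q[:,0]-np.polyval(p,q[:,1]);q=q[abs(r)<2*r.std()];p=np.polyfit(q[:,1],q[:,0],1)
    print(nm,len(q),"yaw",np.degrees(-np.arctan(p[0])),"c",(q[:,:2]@n).mean(),"std",(q[:,0]-np.polyval(p,q[:,1])).std())
c0=.6815
fit(face(T,.13,.21,c0,psi,.012,(.03,.083)),"top E front")
fit(face(T,.03,.21,c0,psi,.012,(.03,.083)),"top E front all")
fit(face(T,.195,.212,c0,psi,.012,(-.095,-.045)),"top D front hi")
fit(face(S,.05,.215,c0+.005,psi,.008,(.035,.085)),"scene E webback")
fit(face(S,.05,.215,c0+.005,psi,.008,(-.093,-.045)),"scene D webback")
# lateral extent front face E in top, scene flanges outer
q=face(T,.13,.225,c0,psi,.012,(.0,.12));s=q[:,:2]@t;print("lat E top",np.percentile(s,[1,99]),s.min(),s.max())
# done bar
w=T[120:220,260:310].reshape(-1,3);b=w[(w[:,2]>.12)&(w[:,2]<.128)];u=b[:,:2]@n;s=b[:,:2]@t;k=(u<.66)
p=np.polyfit(u[k],s[k],1);print("bar",len(b),"t-center",np.percentile(s[k],[2,50,98]),"slope deg",np.degrees(p[0]),"u",np.percentile(u,[1,99]), "z",np.median(b[:,2]))
lp=w[(w[:,2]>.130)&(w[:,2]<.14)];print("lip u",np.percentile(lp[:,:2]@n,[5,50]),len(lp))
# slots: bright-through pixels in scene E web
q=face(S,.05,.215,c0+.005,psi,.008,(.035,.085))
s=q[:,:2]@t;z=q[:,2]
H=np.histogram2d(z,s,bins=[np.arange(.05,.22,.006),np.arange(.1-.0,.165,.004)])[0];print("t0",.1)
print(H.astype(int)[::-1])
E
```

```text
E 0.6809320192501722 -0.01621001191014636
D 0.6818619746408235 -0.14584282096314574
top E front 120 yaw 6.5848848759608885 c 0.6816001311407488 std 0.0002482387060736271
top E front all 257 yaw 6.773878825882965 c 0.6817580770629537 std 0.0012407804899580333
top D front hi 25 yaw 6.776051829470779 c 0.682671455809752 std 0.00019252833585935744
scene E webback 689 yaw 6.606676953099991 c 0.6846662132065073 std 0.0004191697136916848
scene D webback 546 yaw 6.175871852240153 c 0.6857742306688933 std 0.0015692450544533458
lat E top [-0.0477  0.0153] -0.04811673577402505 0.015516249153819233
bar 568 t-center [-0.1586 -0.147  -0.1354] slope deg 0.3952923953470148 u [0.5344 0.6826] z 0.12459719027006871
lip u [0.5235 0.5315] 67
t0 0.1
[[0 0 0 0 0 0 0 0 0 0 0 0 0 0 0 0]
 [0 0 0 0 0 0 0 0 0 0 0 0 0 0 0 0]
 [0 0 0 0 0 0 0 0 0 0 0 0 0 0 0 0]
 [0 0 0 0 0 0 0 0 0 0 0 0 0 0 0 0]
 [0 0 0 0 0 0 0 0 0 0 0 0 0 0 0 0]
 [0 0 0 0 0 0 0 0 0 0 0 0 0 0 0 0]
 [0 0 0 0 0 0 0 0 0 0 0 0 0 0 0 0]
 [0 0 0 0 0 0 0 0 0 0 0 0 0 0 0 0]
 [0 0 0 0 0 0 0 0 0 0 0 0 0 0 0 0]
 [0 0 0 0 0 0 0 0 0 0 0 0 0 0 0 0]
 [0 0 0 0 0 0 0 0 0 0 0 0 0 0 0 0]
 [0 0 0 0 0 0 0 0 0 0 0 0 0 0 0 0]
 [0 0 0 0 0 0 0 0 0 0 0 0 0 0 0 0]
 [0 0 0 0 0 0 0 0 0 0 0 0 0 0 0 0]
 [0 0 0 0 0 0 0 0 0 0 0 0 0 0 0 0]
 [0 0 0 0 0 0 0 0 0 0 0 0 0 0 0 0]
 [0 0 0 0 0 0 0 0 0 0 0 0 0 0 0 0]
 [0 0 0 0 0 0 0 0 0 0 0 0 0 0 0 0]
 [0 0 0 0 0 0 0 0 0 0 0 0 0 0 0 0]
 [0 0 0 0 0 0 0 0 0 0 0 0 0 0 0 0]
 [0 0 0 0 0 0 0 0 0 0 0 0 0 0 0 0]
 [0 0 0 0 0 0 0 0 0 0 0 0 0 0 0 0]
 [0 0 0 0 0 0 0 0 0 0 0 0 0 0 0 0]
 [0 0 0 0 0 0 0 0 0 0 0 0 0 0 0 0]
 [0 0 0 0 0 0 0 0 0 0 0 0 0 0 0 0]
 [0 0 0 0 0 0 0 0 0 0 0 0 0 0 0 0]
 [0 0 0 0 0 0 0 0 0 0 0 0 0 0 0 0]
 [0 0 0 0 0 0 0 0 0 0 0 0 0 0 0 0]]
```

```bash
python3 -c "
from h import *
plan([.5701,.0438,.143],96.55)"
```

```text
clock 4.33 pos [434.1 339.9 160.4] head 95.96 tilt [0.01 0.01] w 22.6 gf 60.2 F [-0.6  0.1 -4.7]
shift [-0.5226 -1.543   0.0868] turn -0.0033 j6 0.56
```

Emit:
apply_moves(
  steps=[
    [[-0.02,-0.06,0],[0,0,-0.0033],0],
    [[-0.04,-0.12,0],[0,0,0],0],
    [[-0.045,-0.13,0.01],[0,0,0],0],
    [[-0.045,-0.13,0.01],[0,0,0],0],
    [[-0.045,-0.13,0.01],[0,0,0],0],
    [[-0.045,-0.13,0.01],[0,0,0],0],
    [[-0.045,-0.13,0.01],[0,0,0],0],
    [[-0.045,-0.13,0.01],[0,0,0],0],
  ],
)

```text
clock: 5.0
eef_pos: [0.5219, 0.1554, 0.1485]
tool_rot: [-0.057, 0.998, 0.0, 0.0]
ft_force: [0.0, 0.5, -3.5]
grip_width: 0.0229
grasp_force: 60.1
```

Emit:
apply_moves(
  steps=[
    [[-0.045,-0.13,0.01],[0,0,0],0],
    [[-0.045,-0.13,0.01],[0,0,0],0],
    [[-0.045,-0.13,0.01],[0,0,0],0],
    [[-0.035,-0.12,0],[0,0,0],0],
    [[-0.0226,-0.07,0],[0,0,0],0],
    [[0,0,0],[0,0,0],0],
    [[0,0,0],[0,0,0],0],
    [[0,0,0],[0,0,0],0],
  ],
)

```text
clock: 5.67
eef_pos: [0.5725, 0.0465, 0.1423]
tool_rot: [-0.057, 0.998, 0.0, -0.0]
ft_force: [0.8, 0.7, -4.7]
grip_width: 0.0227
grasp_force: 60.1
```

```bash
python3 - <<'E'
from h import *
np.set_printoptions(precision=4,suppress=True,linewidth=160)
plan([.5701,.0438,.143],96.55)
for n in("top","scene"):
    D=[];I=[]
    for _ in range(6):
        im,d,c=grab(n);D.append(np.where(d>0,d,np.nan));I.append(im)
    d=np.nanmedian(D,0); W=world(np.nan_to_num(d),c); im=np.mean(I,0); np.savez(n+"2.npz",im=im,W=W)
    a=(slice(120,240),slice(200,310)) if n=="top" else (slice(160,285),slice(170,310))
    cv2.imwrite(f"pics/{n}2.png",cv2.resize(im[a].astype(np.uint8),None,fx=5,fy=4.7,interpolation=cv2.INTER_CUBIC)[...,::-1])
plan([.5701,.0438,.143],96.55)
E
```

```text
clock 5.67 pos [572.5  46.5 142.3] head 96.59 tilt [-0.04  0.04] w 22.7 gf 60.1 F [ 0.8  0.7 -4.7]
shift [ 0.0136 -0.0119 -0.0037] turn 0.0002 j6 -0.03
clock 6.27 pos [572.9  45.8 142.3] head 96.56 tilt [-0.  0.] w 22.8 gf 60.1 F [-0.4  0.  -4.3]
shift [ 0.0152 -0.0084 -0.0034] turn 0.0001 j6 -0.03
```

View pics/scene2.png

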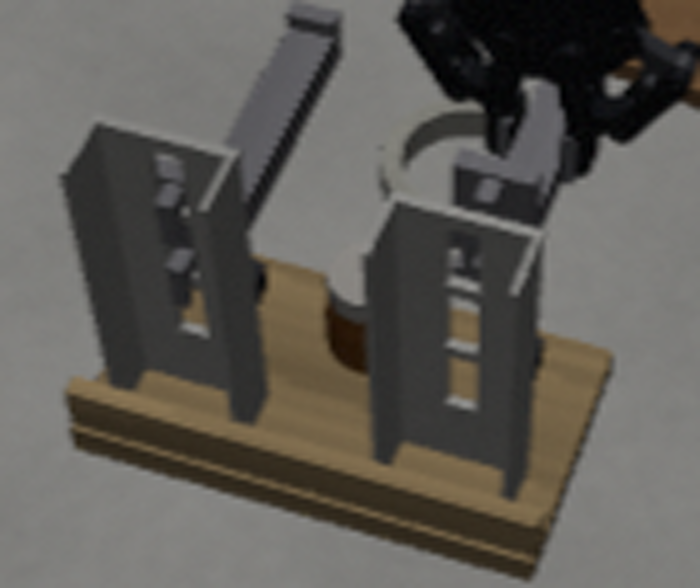

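The scene crop shows the held bracket behind the empty post, its plate at (500,180) and upper tab at (488,190), with slots at (462,290), (462,320) and (462,380). It looks roughly in line with the post.

```bash
python3 - <<'E'
from h import *
np.set_printoptions(precision=1,suppress=True,linewidth=160)
psi=np.radians(6.57);n=np.array([np.cos(psi),np.sin(psi)]);t=np.array([-n[1],n[0]])
tcp=np.array([.5728,.0460]);print("tcp u,t",tcp@n*1e3,tcp@t*1e3)
T=np.load("top2.npz")["W"].reshape(-1,3);S=np.load("scene2.npz")["W"].reshape(-1,3)
def sel(W,u0,u1,t0,t1,z0,z1):
    u=W[:,:2]@n;s=W[:,:2]@t;k=(u>u0)&(u<u1)&(s>t0)&(s<t1)&(W[:,2]>z0)&(W[:,2]<z1);return np.c_[u,s,W[:,2]][k]*1e3
def pr(nm,q):
    print(nm,len(q)); 
    if len(q)>3: print("  u",np.percentile(q[:,0],[1,5,50,95,99])," t",np.percentile(q[:,1],[1,5,50,95,99]),"z",np.percentile(q[:,2],[1,50,99]))
pr("top post face",sel(T,.67,.69,-.07,.04,.14,.212))
pr("top post top",sel(T,.67,.75,-.07,.04,.214,.23))
pr("top plate top",sel(T,.62,.67,-.07,.04,.195,.213))
pr("top plate front",sel(T,.60,.665,-.07,.04,.15,.195))
pr("top tabs",sel(T,.651,.668,-.07,.04,.15,.195))
pr("top held bar",sel(T,.5,.63,-.07,.04,.135,.152))
pr("scene webback",sel(S,.678,.692,-.07,.04,.05,.212))
pr("scene plate back",sel(S,.62,.665,-.07,.04,.15,.2))
pr("scene plate top",sel(S,.62,.665,-.07,.04,.2,.215))
pr("scene flanges",sel(S,.695,.71,-.07,.04,.05,.212))
q=sel(S,.62,.67,-.07,.04,.15,.215);
H=np.histogram2d(q[:,2],q[:,1],bins=[np.arange(150,216,4),np.arange(-50,30,4)])[0];print(H.astype(int)[::-1])
q=sel(S,.678,.692,-.06,.03,.05,.215);
H=np.histogram2d(q[:,2],q[:,1],bins=[np.arange(50,216,5),np.arange(-58,30,4)])[0];print(H.astype(int)[::-1])
E
```

```text
tcp u,t 574.3014960612786 -19.840151757918793
top post face 0
top post top 28
  u [688.9 690.7 703.3 714.3 715.7]  t [-53.5 -53.2 -21.9   9.4   9.7] z [216.6 220.8 224.3]
top plate top 0
top plate front 0
top tabs 0
top held bar 0
scene webback 910
  u [679.8 682.2 684.6 688.7 691.4]  t [-48.3 -48.  -26.6  12.8  13. ] z [ 51.1 138.8 210.9]
scene plate back 118
  u [639.  643.3 648.5 660.9 661.4]  t [-34.9 -34.6 -14.3  -0.3  -0.2] z [150.7 188.1 199.9]
scene plate top 118
  u [638.5 639.9 647.2 659.  660.8]  t [-35.4 -33.3 -17.8  -2.3  -0.5] z [200.4 205.9 207.8]
scene flanges 190
  u [695.3 695.6 702.5 709.  709.7]  t [-48.5 -48.3 -47.9  13.1  13.1] z [ 54.1 139.2 210.4]
[[ 0  0  0  0  0  0  0  0  0  0  0  0  0  0  0  0  0  0  0]
 [ 0  0  0  1  8  6  5  5  9  4  8  5  3  0  0  0  0  0  0]
 [ 0  0  0  4  2  4  6 13 10  4  2  7  1  0  0  0  0  0  0]
 [ 0  0  0  1  2  2  2  2  5  4  2  2  2  0  0  0  0  0  0]
 [ 0  0  0  1  3  2  1  2  4  2  2  1  4  0  0  0  0  0  0]
 [ 0  0  0  1  2  2  0  0  3  2  3  1  2  0  0  0  0  0  0]
 [ 0  0  0  1  3  1  1  0  1  2  2  2  4  0  0  0  0  0  0]

[... 1326 characters left out ...]
0 0 1 3 1 3 0 0 3 0 0 0]
 [0 0 2 2 1 3 3 2 0 0 0 1 3 1 2 0 0 2 0 0 0]
 [0 0 2 3 3 1 3 3 6 4 6 3 1 2 3 0 0 2 0 0 0]
 [0 0 2 3 2 1 2 2 2 1 2 3 1 3 2 0 0 2 0 0 0]
 [0 0 4 1 1 4 3 3 0 0 0 1 1 3 3 0 0 2 0 0 0]
 [0 0 1 3 2 2 2 2 0 0 0 1 2 2 2 0 0 2 0 0 0]
 [0 0 3 3 2 1 3 4 0 0 0 2 1 2 2 0 0 2 0 0 0]
 [0 0 3 2 2 1 1 1 0 0 0 0 1 3 1 0 0 1 0 0 0]
 [0 0 2 3 2 2 3 3 0 0 0 1 2 2 1 0 0 3 0 0 0]
 [0 0 2 2 3 1 3 2 0 0 0 1 1 2 1 0 0 2 0 0 0]
 [0 0 4 2 2 1 2 2 0 0 0 1 2 3 1 0 0 3 0 0 0]
 [0 0 1 2 2 1 2 3 0 0 0 0 2 2 2 0 0 1 0 0 0]
 [0 0 3 3 2 1 3 2 5 4 5 3 2 3 1 0 0 2 0 0 0]
 [0 0 2 1 3 2 2 2 1 2 2 0 3 3 1 0 0 2 0 0 0]
 [0 0 1 3 3 0 2 2 1 3 2 2 2 1 1 0 0 1 0 0 0]
 [0 0 4 3 2 2 2 3 1 3 3 1 3 3 1 0 0 2 0 0 0]]
```

View pics/top2.png

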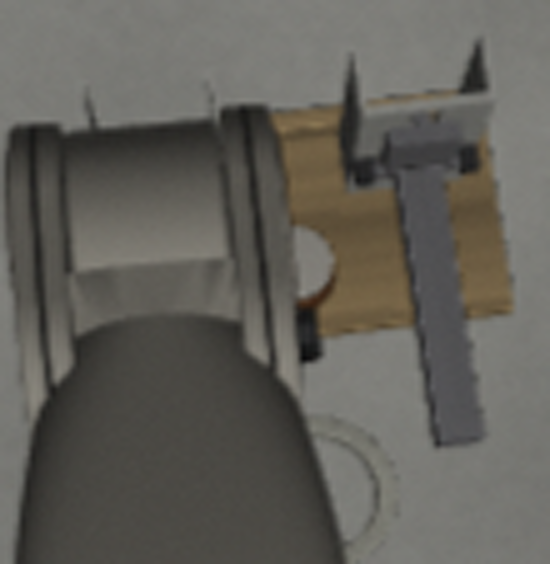

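```bash
python3 - <<'E'
from h import *
np.set_printoptions(precision=1,suppress=True,linewidth=160)
psi=np.radians(6.57);n=np.array([np.cos(psi),np.sin(psi)]);t=np.array([-n[1],n[0]])
S=np.load("scene2.npz");W=S["W"].reshape(-1,3);q=np.c_[W[:,:2]@n,W[:,:2]@t,W[:,2]]*1e3
k=(abs(q[:,0]-684.6)<3)&(abs(q[:,1]+18)<30)
for z0 in(75,125,175):
    p=q[k&(abs(q[:,2]-z0-7)<15)];s=np.sort(p[:,1]);g=np.diff(s);i=g.argmax();print("slot",s[i],s[i+1],(s[i]+s[i+1])/2)
    print("  web ext",s[0],s[-1])
p=q[(q[:,0]>636)&(q[:,0]<652)&(abs(q[:,1]+18)<30)&(q[:,2]>172)&(q[:,2]<215)];print("plate",p[:,1].min(),p[:,1].max(),"mid",(p[:,1].min()+p[:,1].max())/2)
b=p[(p[:,2]<200)&(p[:,0]>646)];print("plate back u",np.median(b[:,0]),"slope",np.degrees(np.polyfit(b[:,1],b[:,0],1)[0]),"du/dz deg",np.degrees(np.polyfit(b[:,2],b[:,0],1)[0]))
tb=q[(q[:,0]>653)&(q[:,0]<668)&(abs(q[:,1]+18)<25)&(q[:,2]>165)&(q[:,2]<215)];print("tab",len(tb),tb.min(0),tb.max(0),np.median(tb,0))
E
```

```text
slot -19.409880142658846 -17.23188994514152 -18.320885043900184
  web ext -47.82876633618357 -0.2366132002287264
slot -22.51088126588521 -20.466196694766563 -21.488538980325885
  web ext -47.088327959492894 0.7088737674612657
slot -18.195438576321838 -15.968706307151374 -17.082072441736607
  web ext -46.51297875654781 3.1908865354278864
plate -35.78276199268972 -0.19002312722713624 mid -17.98639255995843
plate back u 648.5062701423569 slope -0.8109002437840165 du/dz deg 0.9179855101119909
tab 27 [653.7 -22.  175.1] [661.6 -14.  204.1] [659.7 -17.7 201.3]
```

```bash
python3 - <<'E'
from h import *
psi=np.radians(6.57);n=np.array([np.cos(psi),np.sin(psi)]);t=np.array([-n[1],n[0]])
for f in("scene1","scene2"):
    W=np.load(f+".npz")["W"].reshape(-1,3);q=np.c_[W[:,:2]@n,W[:,:2]@t,W[:,2]]*1e3
    k=(abs(q[:,0]-684.6)<2.5)&(abs(q[:,1]+18)<30)
    for z0,z1 in((74,108),(124,158),(174,208)):
        p=q[k&(q[:,2]>z0)&(q[:,2]<z1)];s=np.sort(p[:,1]);g=np.diff(s);i=g.argmax();print(f,"slot",s[i].round(1),s[i+1].round(1),((s[i]+s[i+1])/2).round(1))
E
```

```text
scene1 slot -26.3 -10.2 -18.3
scene1 slot -26.4 -11.2 -18.8
scene1 slot -26.5 -12.0 -19.3
scene2 slot -26.2 -10.5 -18.3
scene2 slot -26.2 -11.3 -18.8
scene2 slot -26.6 -12.0 -19.3
```

The top crop shows only the arm covering the empty post, so I use the scene view: the tab is centred about 1.2 mm off the slot's centre, and I correct that while advancing.

Emit:
apply_moves(
  steps=[
    [[0,-0.006,-0.0035],[0,0,0],0],
    [[-0.03,0,0],[0,0,0],0],
    [[-0.03,0,0],[0,0,0],0],
    [[-0.03,0,0],[0,0,0],0],
    [[-0.03,0,0],[0,0,0],0],
    [[0,0,0],[0,0,0],0],
    [[0,0,0],[0,0,0],0],
    [[0,0,0],[0,0,0],0],
  ],
)

```text
clock: 6.93
eef_pos: [0.5967, 0.0473, 0.1427]
tool_rot: [-0.057, 0.998, -0.0, -0.0]
ft_force: [-0.1, 0.2, -4.3]
grip_width: 0.0229
grasp_force: 60.1
```

```bash
python3 - <<'E'
from h import *
plan([.6049,.0466,.143],96.57)
im,d,c=grab("scene");W=world(d,c).reshape(-1,3)
psi=np.radians(6.57);n=np.array([np.cos(psi),np.sin(psi)]);t=np.array([-n[1],n[0]])
p=np.array(bot.get_obs()["eef_pos"][:2]);print("tcp u,t",p@n,p@t)
cv2.imwrite("pics/scene3.png",cv2.resize(im[175:275,230:300],None,fx=8,fy=6,interpolation=cv2.INTER_CUBIC)[...,::-1])
E
```

```text
clock 6.93 pos [596.7  47.3 142.7] head 96.56 tilt [-0.05 -0.  ] w 22.9 gf 60.1 F [-0.1  0.2 -4.3]
shift [-0.0402 -0.008  -0.0016] turn -0.0001 j6 -0.04
tcp u,t 0.5981076418274947 -0.021300915819017642
```

View pics/scene3.png

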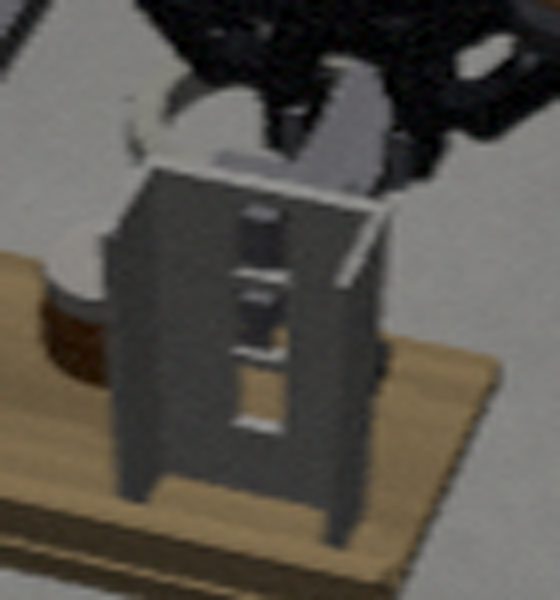

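The tabs show inside the upper two slots, tab columns 243–281 within slot columns 235–290, with no contact force, so I carry on.

Emit:
apply_moves(
  steps=[
    [[-0.015,0,0],[0,0,0],0],
    [[-0.015,0,0],[0,0,0],0],
    [[-0.005,0,0],[0,0,0],0],
    [[-0.005,0,0],[0,0,0],0],
    [[0,0,0],[0,0,0],0],
    [[0,0,0],[0,0,0],0],
    [[0,0,0],[0,0,0],0],
    [[0,0,0],[0,0,0],0],
  ],
)

```text
clock: 7.65
eef_pos: [0.604, 0.0481, 0.1427]
tool_rot: [-0.057, 0.998, -0.0, -0.001]
ft_force: [-4.2, -0.4, -3.3]
grip_width: 0.0225
grasp_force: 60.3
```

```bash
python3 -c "
from h import *
plan([.6049,.0466,.143],96.57)
psi=np.radians(6.57);n=np.array([np.cos(psi),np.sin(psi)]);print(bot.get_obs()['eef_pos'][:2]@n)"
```

```text
clock 7.65 pos [604.   48.1 142.7] head 96.56 tilt [-0.1  -0.01] w 22.5 gf 60.3 F [-4.2 -0.4 -3.3]
shift [-0.0036 -0.0079 -0.0013] turn -0.0001 j6 -0.03
0.6055421449159162
```

Emit:
apply_moves(
  steps=[
    [[0.001,0,0.01],[0,0,0],0],
    [[0,0,0.01],[0,0,0],0],
    [[0,0,0.01],[0,0,0],0],
    [[0,0,0.01],[0,0,0],0],
    [[0,0,0],[0,0,0],0],
    [[0,0,0],[0,0,0],0],
    [[0,0,0],[0,0,0],0],
    [[0,0,0],[0,0,0],0],
  ],
)

```text
clock: 8.32
eef_pos: [0.604, 0.0481, 0.1345]
tool_rot: [-0.057, 0.998, -0.0, -0.001]
ft_force: [-5.5, 0.4, -6.3]
grip_width: 0.0223
grasp_force: 60.1
```

Emit:
apply_moves(
  steps=[
    [[0.002,0,0.01],[0,0,0],0],
    [[0,0,0.01],[0,0,0],0],
    [[0,0,0.01],[0,0,0],0],
    [[0,0,0],[0,0,0],0],
    [[0,0,0],[0,0,0],0],
    [[0,0,0],[0,0,0],0],
    [[0,0,0],[0,0,0],0],
    [[0,0,0],[0,0,0],0],
  ],
)

```text
clock: 8.98
eef_pos: [0.6039, 0.0486, 0.1306]
tool_rot: [-0.057, 0.998, 0.0, 0.0]
ft_force: [-9.0, 0.1, 2.7]
grip_width: 0.0231
grasp_force: 61.1
```

Emit:
apply_moves(
  steps=[
    [[0.003,0,0.01],[0,0,0],0],
    [[0,0,0.01],[0,0,0],0],
    [[0,0,0.01],[0,0,0],0],
    [[0,0,0.01],[0,0,0],0],
    [[0,0,0.01],[0,0,0],0],
    [[0,0,0],[0,0,0],0],
    [[0,0,0],[0,0,0],0],
    [[0,0,0],[0,0,0],0],
  ],
)

```text
clock: 9.65
eef_pos: [0.6035, 0.0486, 0.1247]
tool_rot: [-0.057, 0.998, 0.001, 0.002]
ft_force: [-16.2, 0.5, 20.6]
grip_width: 0.0228
grasp_force: 63.7
```

```bash
cat > chk.py <<'E'
from h import *
import sys
np.set_printoptions(precision=1,suppress=True,linewidth=160)
psi=np.radians(6.57);n=np.array([np.cos(psi),np.sin(psi)]);t=np.array([-n[1],n[0]])
plan([.6035,.0486,.121],96.57)
D=[]
for _ in range(5):
    im,d,c=grab("scene");D.append(np.where(d>0,d,np.nan))
W=world(np.nan_to_num(np.nanmedian(D,0)),c).reshape(-1,3);q=np.c_[W[:,:2]@n,W[:,:2]@t,W[:,2]]*1e3
for nm,tc in(("E",-18),("D",-148)):
    k=abs(q[:,1]-tc)<28
    p=q[k&(q[:,0]>690)&(q[:,0]<725)&(q[:,2]>100)&(q[:,2]<200)];
    b=q[k&(q[:,0]>684+3)&(q[:,0]<698)&(abs(q[:,1]-tc)<9)&(q[:,2]>80)]
    print(nm,"tab pts",len(b),"u",np.percentile(b[:,0],[50,95]) if len(b) else '',"z top of tabs",np.round(np.sort(b[:,2])[-6:],1), np.histogram(b[:,2],np.arange(80,216,6))[0])
    f=q[k&(q[:,0]<625)&(q[:,0]>500)&(q[:,2]>95)&(q[:,2]<150)&(abs(q[:,1]-tc)<12)]
    print("  bar/lip",len(f),np.percentile(f[:,0],[2,50,98]),np.percentile(f[:,2],[2,25,50,75,98]))
cv2.imwrite(sys.argv[1],cv2.resize(im[165:285,170:310],None,fx=5.5,fy=5,interpolation=cv2.INTER_CUBIC)[...,::-1])
E
python3 chk.py pics/scene4.png
```

```text
clock 9.65 pos [603.5  48.6 124.7] head 96.58 tilt [0.2 0.1] w 22.8 gf 63.7 F [-16.2   0.5  20.6]
shift [ 0. -0.  0.] turn 0.0001 j6 -0.04
E tab pts 77 u [689.2 692.2] z top of tabs [186.1 187.  187.2 189.  189.8 191.6] [0 0 0 0 0 5 5 9 7 9 5 0 0 4 9 7 5 9 3 0 0 0]
  bar/lip 98 [575.9 599.7 615.1] [125.5 126.9 127.8 128.4 130.4]
D tab pts 86 u [691.5 692.7] z top of tabs [181.8 182.  182.2 182.3 182.3 182.4] [ 0  0  0  2  7  7  5  7 11  0  0  1  9  8  6  7 11  5  0  0  0  0]
  bar/lip 463 [521.4 569.2 621.1] [101.8 122.2 123.8 124.5 134.4]
```

View pics/scene4.png

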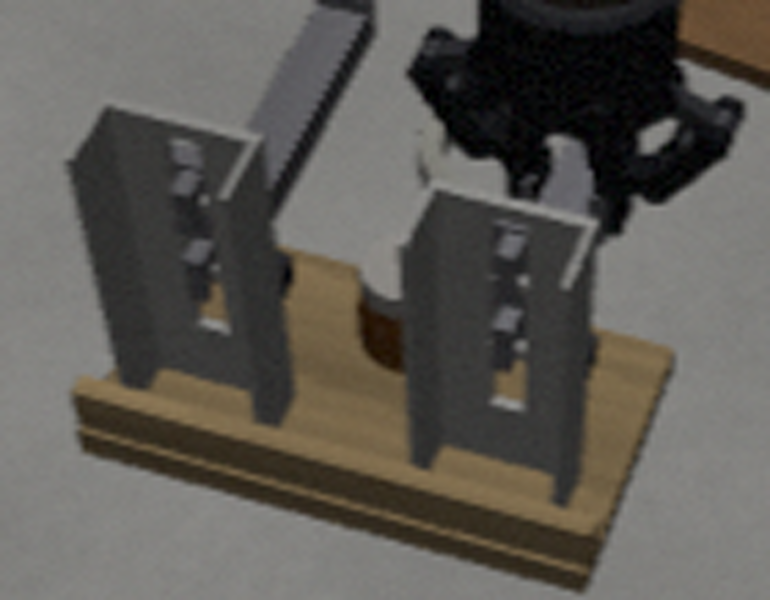

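The crop shows the new bracket's tabs hooked in the top two slots, about 4–5 mm higher than the done bracket's. It is past the ball stop but not home, so I ease the pull into the post and push on.

Emit:
apply_moves(
  steps=[
    [[0.005,0,0],[0,0,0],0],
    [[0.005,0,0],[0,0,0],0],
    [[0.005,0,0.005],[0,0,0],0],
    [[0,0,0.005],[0,0,0],0],
    [[0,0,0.005],[0,0,0],0],
    [[0,0,0],[0,0,0],0],
    [[0,0,0],[0,0,0],0],
    [[0,0,0],[0,0,0],0],
  ],
)

```text
clock: 10.57
eef_pos: [0.6034, 0.0486, 0.1243]
tool_rot: [-0.057, 0.998, 0.001, 0.005]
ft_force: [-13.8, 0.4, 27.6]
grip_width: 0.0225
grasp_force: 64.6
```

```bash
python3 -c "
from h import *
o=bot.get_obs();M=R.from_quat(o['tool_rot']);print(o['ft_force'],o['ft_torque'],M.as_matrix().round(4))"
```

```text
[-13.77674375   0.40136277  27.62402165] [0.0805015  2.38955014 0.1319927 ] [[-9.933e-01 -1.148e-01  1.080e-02]
 [-1.148e-01  9.934e-01  2.000e-03]
 [-1.100e-02  8.000e-04 -9.999e-01]]
```

Emit:
apply_moves(
  steps=[
    [[0,0,0],[0,0.0015,0],0],
    [[0,0,0],[0,0.0015,0],0],
    [[0,0,0],[0,0.0015,0],0],
    [[0,0,0],[0,0.0015,0],0],
    [[0,0,0],[0,0,0],0],
    [[0,0,0],[0,0,0],0],
    [[0,0,0],[0,0,0],0],
    [[0,0,0],[0,0,0],0],
  ],
)

```text
clock: 11.23
eef_pos: [0.6035, 0.0486, 0.1243]
tool_rot: [-0.057, 0.998, 0.0, -0.004]
ft_force: [-14.2, -0.4, 28.1]
grip_width: 0.0226
grasp_force: 64.8
```

```bash
python3 -c "
from h import *
o=bot.get_obs();M=R.from_quat(o['tool_rot']);print(o['eef_pos'],o['ft_force'],o['ft_torque'],M.as_matrix().round(4)[2])"
```

```text
[0.60353089 0.04861226 0.1243323 ] [-14.18472871  -0.35836208  28.05022891] [0.17034784 2.22477401 0.04314709] [ 7.6e-03  9.0e-04 -1.0e+00]
```

Emit:
apply_moves(
  steps=[
    [[0,0,-0.015],[0,-0.003,0],0],
    [[0,0,-0.02],[0,-0.003,0],0],
    [[0,0,0],[0,0,0],0],
    [[0,0,0],[0,0,0],0.5],
    [[0,0,0],[0,0,0],0.7],
    [[0,0,0],[0,0,0],0.7],
    [[0,0,0],[0,0,0],0.7],
    [[0,0,0],[0,0,0],0.7],
  ],
)

```text
clock: 11.9
eef_pos: [0.6009, 0.0476, 0.1225]
tool_rot: [-0.057, 0.998, -0.0, -0.0]
ft_force: [1.4, 0.1, -0.0]
grip_width: 0.0597
grasp_force: 0.0
```

```bash
python3 chk.py pics/scene5.png
```

```text
clock 11.90 pos [600.9  47.6 122.5] head 96.54 tilt [-0. -0.] w 59.7 gf 0.0 F [ 1.4  0.1 -0. ]
shift [-0.  0.  0.] turn -0.0002 j6 -0.04
E tab pts 76 u [689.8 692. ] z top of tabs [188.7 189.1 189.1 190.6 190.7 191.4] [0 0 0 0 0 4 6 7 7 7 8 0 0 3 9 7 6 6 6 0 0 0]
  bar/lip 157 [575.6 595.9 615.2] [109.6 128.1 128.9 129.7 131. ]
D tab pts 87 u [691.5 692.7] z top of tabs [181.3 181.8 181.9 182.1 182.6 182.8] [ 0  0  0  3  7  6  5  7 11  1  0  0  8  9  7  7 13  3  0  0  0  0]
  bar/lip 462 [521.7 568.8 620.8] [102.  122.3 123.7 124.6 134.3]
```

Emit:
apply_moves(
  steps=[
    [[0,0,-0.1],[0,0,0],0.7],
    [[0,0,-0.15],[0,0,0],0.7],
    [[0,0,-0.15],[0,0,0],0],
    [[0,0,-0.11],[0,0,0],0],
    [[-0.1,0,0],[0,0,0],0],
    [[-0.1,0,0],[0,0,0],0],
    [[-0.1,0,0],[0,0,0],0],
    [[0,0,0],[0,0,0],0],
  ],
)

```text
clock: 12.82
eef_pos: [0.663, 0.0549, 0.224]
tool_rot: [-0.057, 0.998, 0.0, 0.001]
ft_force: [-0.5, -0.1, -1.0]
grip_width: 0.0004
grasp_force: 0.0
```

```bash
python3 -c "
from h import *
plan([.6620,.0551,.210],96.57)
im,d,c=grab('wrist');W=world(d,c).reshape(-1,3)
psi=np.radians(6.57);n=np.array([np.cos(psi),np.sin(psi)]);t=np.array([-n[1],n[0]])
q=np.c_[W[:,:2]@n,W[:,:2]@t,W[:,2]]*1e3
k=(abs(q[:,1]+20)<11)&(q[:,2]>105)&(q[:,2]<150)&(q[:,0]<650)
for u in range(510,660,10):
    p=q[k&(abs(q[:,0]-u)<5)]
    if len(p)>5: print(u,len(p),np.percentile(p[:,2],[5,50,95]).round(1),np.percentile(p[:,1],[5,95]).round(1))
"
```

```text
clock 12.82 pos [663.   54.9 224. ] head 96.56 tilt [0.09 0.01] w 0.4 gf 0.0 F [-0.5 -0.1 -1. ]
shift [0.005  0.0017 0.07  ] turn -0.0 j6 -0.03
530 283 [124.1 125.3 126.5] [-30.2 -10. ]
540 560 [124.5 125.7 126.8] [-29.7  -9.9]
550 538 [124.8 126.1 127.3] [-29.7  -9.7]
560 506 [125.5 126.6 127.9] [-29.8 -10.2]
570 497 [125.9 127.1 128.1] [-29.9 -10.1]
580 498 [126.4 127.5 128.7] [-30. -10.]
590 461 [126.9 128.1 129.1] [-30.2  -9.9]
600 474 [127.4 128.6 129.7] [-30.2  -9.8]
610 423 [127.9 129.1 130.2] [-29.6 -10.4]
620 425 [128.4 129.6 130.8] [-29.7 -10.2]
630 403 [128.9 130.  131.2] [-29.8 -10.1]
640 414 [129.4 130.5 131.6] [-29.9 -10. ]
650 188 [129.7 130.9 131.9] [-30.   -9.9]
```

Emit:
apply_moves(
  steps=[
    [[0,0,0.03],[0,0,0],0],
    [[0,0,0.02],[0,0,0],0],
    [[0,0,0.015],[0,0,0],0],
    [[0,0,0.01],[0,0,0],0],
    [[0,0,0.01],[0,0,0],0],
    [[0,0,0.01],[0,0,0],0],
    [[0,0,0],[0,0,0],0],
    [[0,0,0],[0,0,0],0],
  ],
)

```text
clock: 13.53
eef_pos: [0.6601, 0.0546, 0.2065]
tool_rot: [-0.057, 0.998, 0.0, 0.0]
ft_force: [0.2, 1.0, 1.7]
grip_width: 0.0002
grasp_force: 0.9
```

Emit:
apply_moves(
  steps=[
    [[0,0,0.01],[0,0,0],0],
    [[0,0,0.01],[0,0,0],0],
    [[0,0,0.01],[0,0,0],0],
    [[0,0,0],[0,0,0],0],
    [[0,0,0],[0,0,0],0],
    [[0,0,0],[0,0,0],0],
    [[0,0,0],[0,0,0],0],
    [[0,0,0],[0,0,0],0],
  ],
)

```text
clock: 14.2
eef_pos: [0.6605, 0.0546, 0.2015]
tool_rot: [-0.057, 0.998, 0.0, 0.001]
ft_force: [-2.6, -0.2, 7.8]
grip_width: -0.0003
grasp_force: 3.9
```

Emit:
apply_moves(
  steps=[
    [[0,0,0.01],[0,0,0],0],
    [[0,0,0.01],[0,0,0],0],
    [[0,0,0.01],[0,0,0],0],
    [[0,0,0],[0,0,0],0],
    [[0,0,0],[0,0,0],0],
    [[0,0,0],[0,0,0],0],
    [[0,0,0],[0,0,0],0],
    [[0,0,0],[0,0,0],0],
  ],
)

```text
clock: 14.87
eef_pos: [0.6607, 0.0545, 0.201]
tool_rot: [-0.057, 0.998, 0.0, 0.003]
ft_force: [-10.6, -1.0, 26.2]
grip_width: -0.0002
grasp_force: 13.1
```

```bash
cat > tilt.py <<'E'
from h import *
plan([.6620,.0551,.210],96.57)
im,d,c=grab('wrist');W=world(d,c).reshape(-1,3)
psi=np.radians(6.57);n=np.array([np.cos(psi),np.sin(psi)]);t=np.array([-n[1],n[0]])
q=np.c_[W[:,:2]@n,W[:,:2]@t,W[:,2]]*1e3
for tc in(-20,-150):
  k=(abs(q[:,1]-tc)<9)&(q[:,2]>105)&(q[:,2]<145)&(q[:,0]<650)
  for u in range(520,660,20):
    p=q[k&(abs(q[:,0]-u)<5)]
    if len(p)>5: print(tc,u,len(p),np.percentile(p[:,2],[5,50,95]).round(1))
E
python3 tilt.py; python3 chk.py pics/scene6.png
```

```text
clock 14.87 pos [660.7  54.5 201. ] head 96.55 tilt [0.39 0.03] w -0.2 gf 13.1 F [-10.6  -1.   26.2]
shift [-0.0073  0.002  -0.0448] turn -0.0001 j6 -0.03
-20 540 547 [117.9 119.  120.1]
-20 560 503 [118.4 119.7 120.8]
-20 580 449 [119.  120.2 121.3]
-20 600 409 [119.6 120.8 121.8]
-20 620 389 [120.2 121.3 122.3]
-20 640 365 [120.8 121.8 122.9]
-150 540 573 [122.  123.2 124.4]
-150 560 520 [122.2 123.3 124.4]
-150 580 472 [122.1 123.2 124.3]
-150 600 421 [122.1 123.2 124.4]
-150 620 405 [122.1 123.3 124.3]
-150 640 360 [122.3 123.3 124.3]
clock 14.92 pos [660.7  54.6 201. ] head 96.55 tilt [0.4 0. ] w 0.2 gf 13.1 F [-9.8 -1.4 26.6]
shift [0.3 0.  0.4] turn -0.0001 j6 -0.03
E tab pts 704 u [695.5 697.8] z top of tabs [621.8 621.8 622.  622.1 622.5 623. ] [ 0  0  0  2  6  7  5  7 11  0  0  0  7  7  7  7  8  4  0  0  0  0]
  bar/lip 70 [523.2 597.1 609.4] [101.8 119.6 120.8 121.7 129.1]
D tab pts 86 u [691.6 692.8] z top of tabs [181.4 181.8 182.1 182.8 183.1 183.4] [ 0  0  0  4  5  7  6  7 10  0  0  0  9  8  8  6 12  4  0  0  0  0]
  bar/lip 449 [522.2 570.  621.5] [102.7 122.6 123.8 124.5 134. ]
```

Emit:
apply_moves(
  steps=[
    [[0,0,-0.02],[0,0,0],0],
    [[0,0,-0.03],[0,0,0],0],
    [[0,0,-0.06],[0,0,0],0],
    [[0,0,-0.06],[0,0,0],0],
    [[0,0,-0.03],[0,0,0],0],
    [[0,0,0],[0,0,0],0],
    [[0,0,0],[0,0,0],0],
    [[0,0,0],[0,0,0],0],
  ],
)

```text
clock: 15.83
eef_pos: [0.6601, 0.0545, 0.2327]
tool_rot: [-0.057, 0.998, -0.0, -0.001]
ft_force: [0.2, -0.5, -1.0]
grip_width: -0.0002
grasp_force: 0.0
```

```bash
python3 tilt.py; python3 chk.py pics/scene7.png
```

```text
clock 15.83 pos [660.1  54.5 232.7] head 96.55 tilt [-0.11 -0.01] w -0.2 gf 0.0 F [ 0.2 -0.5 -1. ]
shift [-0.0102  0.0017  0.1133] turn -0.0001 j6 -0.03
-20 540 404 [117.8 119.1 120.2]
-20 560 360 [118.4 119.5 120.6]
-20 580 333 [119.  120.1 121.2]
-20 600 336 [119.7 120.7 121.8]
-20 620 296 [120.3 121.4 122.6]
-20 640 273 [120.8 122.  123. ]
-150 540 401 [121.9 123.1 124.3]
-150 560 378 [122.1 123.2 124.5]
-150 580 339 [122.1 123.2 124.4]
-150 600 333 [122.2 123.2 124.4]
-150 620 305 [122.1 123.2 124.5]
-150 640 272 [122.2 123.3 124.5]
clock 15.88 pos [659.9  54.5 232.6] head 96.56 tilt [-0.1 -0. ] w -0.0 gf 0.0 F [ 0.3  0.7 -0.6]
shift [0.3 0.  0.6] turn -0.0001 j6 -0.03
E tab pts 550 u [696.2 697.8] z top of tabs [652.1 652.2 652.3 652.5 652.5 652.7] [ 0  0  0  0  9  5  6  7 10  0  0  0  8  7  5  7  8  3  0  0  0  0]
  bar/lip 210 [527.  584.4 608.7] [101.  119.9 120.9 121.6 130.1]
D tab pts 87 u [691.7 692.7] z top of tabs [181.4 181.7 182.1 182.3 182.3 182.6] [ 0  0  0  1  8  7  6  5 13  0  0  0  9  9  6  8 11  4  0  0  0  0]
  bar/lip 426 [524.4 573.4 621.2] [101.5 122.2 123.6 124.3 134.3]
```

```bash
cat > traj.py <<'E'
from h import *
def traj(p,yaw,N):
    o=bot.get_obs();M=R.from_quat(o["tool_rot"]).as_matrix();h=np.degrees(np.arctan2(M[1,1],M[0,1]))
    dh=(yaw-h+90)%180-90; d=(np.array(p)-o["eef_pos"])/N/.2
    for i in range(N):
        a=np.radians(h+dh*i/N); y=np.array([np.cos(a),np.sin(a),0]);x=np.array([-y[1],y[0],0])
        print("[[%.3f, %.3f, %.3f], [0, 0, %.4f], g]"%(d@x,d@y,-d[2],-dh/180/N))
E
python3 - <<'E'
from h import *
from traj import traj
plan([.423,-.309,.20],15.1)
# shelf refinement from averaged top1
T=np.load("top1.npz")["W"].reshape(-1,3);w=T[(abs(T[:,0]-.424)<.1)&(abs(T[:,1]+.309)<.13)]
r=w[(w[:,2]>.042)&(w[:,2]<.05)];print(cv2.minAreaRect(r[:,:2].astype(np.float32)*1e3),np.median(r,0))
b=w[(w[:,2]>.007)];print(cv2.minAreaRect(b[:,:2].astype(np.float32)*1e3))
traj([.43,-.309,.20],15.1,16)
E
```

```text
clock 16.13 pos [660.2  54.6 233.5] head 96.55 tilt [-0.05 -0.  ] w -0.0 gf 0.0 F [ 0.1  0.3 -1. ]
shift [ 1.3856 -1.6705  0.1686] turn 0.4525 j6 -0.03
((422.94677734375, -309.5044860839844), (14.179750442504883, 199.87472534179688), 15.200870513916016) [ 0.42320542 -0.30816593  0.04642279]
((422.96807861328125, -309.5260009765625), (100.0262451171875, 200.16546630859375), 15.233078002929688)
[[0.084, -0.105, 0.010], [0, 0, 0.0283], g]
[[0.075, -0.112, 0.010], [0, 0, 0.0283], g]
[[0.065, -0.118, 0.010], [0, 0, 0.0283], g]
[[0.054, -0.123, 0.010], [0, 0, 0.0283], g]
[[0.043, -0.127, 0.010], [0, 0, 0.0283], g]
[[0.031, -0.131, 0.010], [0, 0, 0.0283], g]
[[0.020, -0.133, 0.010], [0, 0, 0.0283], g]
[[0.008, -0.134, 0.010], [0, 0, 0.0283], g]
[[-0.004, -0.134, 0.010], [0, 0, 0.0283], g]
[[-0.016, -0.133, 0.010], [0, 0, 0.0283], g]
[[-0.028, -0.132, 0.010], [0, 0, 0.0283], g]
[[-0.040, -0.129, 0.010], [0, 0, 0.0283], g]
[[-0.051, -0.125, 0.010], [0, 0, 0.0283], g]
[[-0.062, -0.120, 0.010], [0, 0, 0.0283], g]
[[-0.072, -0.114, 0.010], [0, 0, 0.0283], g]
[[-0.082, -0.107, 0.010], [0, 0, 0.0283], g]
```

Emit:
apply_moves(
  steps=[
    [[0.084,-0.105,0.0],[0,0,0.0283],0.5],
    [[0.075,-0.112,0.0],[0,0,0.0283],0.5],
    [[0.065,-0.118,0.0],[0,0,0.0283],0.5],
    [[0.054,-0.123,0.0],[0,0,0.0283],0.5],
    [[0.043,-0.127,0.0],[0,0,0.0283],0.5],
    [[0.031,-0.131,0.0],[0,0,0.0283],0.5],
    [[0.02,-0.133,0.0],[0,0,0.0283],0.5],
    [[0.008,-0.134,0.0],[0,0,0.0283],0.5],
  ],
)

```text
clock: 16.8
eef_pos: [0.5443, -0.1281, 0.2341]
tool_rot: [0.296, 0.955, -0.0, 0.0]
ft_force: [0.2, 0.1, 0.7]
grip_width: 0.0425
grasp_force: 0.0
```

Emit:
apply_moves(
  steps=[
    [[-0.004,-0.134,0.02],[0,0,0.0283],0.5],
    [[-0.016,-0.133,0.04],[0,0,0.0283],0.5],
    [[-0.028,-0.132,0.04],[0,0,0.0283],0.5],
    [[-0.04,-0.129,0.04],[0,0,0.0283],0.5],
    [[-0.051,-0.125,0.04],[0,0,0.0283],0.5],
    [[-0.062,-0.12,0.04],[0,0,0.0283],0.5],
    [[-0.072,-0.114,0.04],[0,0,0.0283],0.5],
    [[-0.082,-0.107,0.04],[0,0,0.0283],0.5],
  ],
)

```text
clock: 17.47
eef_pos: [0.4288, -0.3101, 0.1738]
tool_rot: [0.61, 0.792, 0.0, 0.0]
ft_force: [1.0, -0.5, -0.2]
grip_width: 0.0429
grasp_force: 0.0
```

Emit:
apply_moves(
  steps=[
    [[0,0,0],[0,0,0],0.5],
    [[0,0,0],[0,0,0],0.5],
    [[0,0,0],[0,0,0],0.5],
    [[0,0,0],[0,0,0],0.5],
    [[0,0,0],[0,0,0],0.5],
    [[0,0,0],[0,0,0],0.5],
    [[0,0,0],[0,0,0],0.5],
    [[0,0,0],[0,0,0],0.5],
  ],
)

```text
clock: 18.13
eef_pos: [0.43, -0.3087, 0.1742]
tool_rot: [0.608, 0.794, -0.0, 0.0]
ft_force: [-0.5, -0.7, 0.5]
grip_width: 0.0425
grasp_force: 0.0
```

```bash
python3 - <<'E'
from h import *
plan([.4229,-.3095,.032],15.2)
im,d,c=grab("wrist");W=world(d,c).reshape(-1,3);w=W[(abs(W[:,0]-.424)<.11)&(abs(W[:,1]+.309)<.14)]
r=w[(w[:,2]>.042)&(w[:,2]<.05)];print(len(r),cv2.minAreaRect(r[:,:2].astype(np.float32)*1e3),np.median(r,0))
b=w[(w[:,2]>.006)&(w[:,2]<.05)];print(cv2.minAreaRect(b[:,:2].astype(np.float32)*1e3))
a=np.radians(15.2);X=np.array([np.cos(a),np.sin(a)]);Y=np.array([-X[1],X[0]])
print("rib along x",np.percentile(r[:,:2]@X,[1,50,99]),"tgt",np.array([.4229,-.3095])@X, "y ext",np.percentile(r[:,:2]@Y,[0,1,99,100]),np.array([.4229,-.3095])@Y)
print("slope",np.degrees(np.polyfit(r[:,:2]@Y,r[:,:2]@X,1)[0]))
E
```

```text
clock 18.13 pos [ 430.  -308.7  174.2] head 15.12 tilt [ 0.01 -0.01] w 42.5 gf 0.0 F [-0.5 -0.7  0.5]
shift [ 0.0054 -0.0356  0.7108] turn -0.0005 j6 0.68
3587 ((421.80548095703125, -307.1593322753906), (14.061808586120605, 199.03407287597656), 15.255417823791504) [ 0.41804686 -0.29199768  0.04523154]
((421.8335266113281, -307.33758544921875), (100.35022735595703, 199.41604614257812), 15.232549667358398)
rib along x [0.3196988  0.32655756 0.33339232] tgt 0.32695792472299284 y ext [-0.5065175  -0.50377122 -0.30888335 -0.30748805] -0.4095524086864021
slope -0.07985321918668625
```

Emit:
apply_moves(
  steps=[
    [[0.008,-0.019,0.06],[0,0,-0.0006],0.5],
    [[0.008,-0.0187,0.12],[0,0,0],0.5],
    [[0,0,0.14],[0,0,0],0.5],
    [[0,0,0.14],[0,0,0],0.5],
    [[0,0,0.12],[0,0,0],0.5],
    [[0,0,0.08],[0,0,0],0.5],
    [[0,0,0.046],[0,0,0],0.5],
    [[0,0,0],[0,0,0],0.5],
  ],
)

```text
clock: 18.85
eef_pos: [0.4202, -0.3069, 0.0307]
tool_rot: [0.608, 0.794, -0.0, -0.002]
ft_force: [-0.3, 0.9, 0.8]
grip_width: 0.0429
grasp_force: 0.0
```

Emit:
apply_moves(
  steps=[
    [[0,0,0],[0,0,0],0.5],
    [[0,0,0],[0,0,0],0],
    [[0,0,0],[0,0,0],0],
    [[0,0,0],[0,0,0],0],
    [[0,0,0],[0,0,0],0],
    [[0,0,0],[0,0,0],0],
    [[0,0,-0.05],[0,0,0],0],
    [[0,0,-0.1],[0,0,0],0],
  ],
)

```text
clock: 19.52
eef_pos: [0.4193, -0.3061, 0.0609]
tool_rot: [0.608, 0.794, 0.0, -0.003]
ft_force: [-0.6, 0.5, -4.9]
grip_width: 0.0133
grasp_force: 58.7
```

```bash
python3 - <<'E'
from h import *
n=np.array([np.cos(np.radians(6.57)),np.sin(np.radians(6.57))]);t=np.array([-n[1],n[0]])
uv=.5955*n+(-.0205-.065)*t; print(uv)
plan([*uv,.20],6.57)
E
```

```text
[ 0.60137189 -0.01680318]
clock 19.52 pos [ 419.3 -306.1   60.9] head 15.16 tilt [-0.3   0.26] w 13.3 gf 58.7 F [-0.6  0.5 -4.9]
shift [ 1.162   1.2545 -0.6937] turn 0.0477 j6 0.68
```

Emit:
apply_moves(
  steps=[
    [[0,0,-0.1],[0,0,0.008],0],
    [[0,0,-0.12],[0,0,0.008],0],
    [[0,0,-0.12],[0,0,0.008],0],
    [[0,0,-0.12],[0,0,0.008],0],
    [[0,0,-0.1],[0,0,0.008],0],
    [[0,0,-0.07],[0,0,0.0077],0],
    [[0,0,0],[0,0,0],0],
    [[0,0,0],[0,0,0],0],
  ],
)

```text
clock: 20.18
eef_pos: [0.4217, -0.3079, 0.1892]
tool_rot: [0.665, 0.747, 0.0, 0.001]
ft_force: [0.0, 0.1, -4.8]
grip_width: 0.0127
grasp_force: 59.1
```

```bash
python3 - <<'E'
from h import *
plan([.6014,-.0171,.20],6.57)
E
```

```text
clock 20.18 pos [ 421.7 -307.9  189.2] head 6.62 tilt [ 0.06 -0.02] w 12.7 gf 59.1 F [ 0.   0.1 -4.8]
shift [ 1.3406  1.0602 -0.0536] turn 0.0003 j6 0.82
```

Emit:
apply_moves(
  steps=[
    [[0.05,0.04,-0.02],[0,0,0],0],
    [[0.09,0.07,-0.02],[0,0,0],0],
    [[0.1,0.08,-0.015],[0,0,0],0],
    [[0.11,0.085,0],[0,0,0],0],
    [[0.11,0.085,0],[0,0,0],0],
    [[0.11,0.085,0],[0,0,0],0],
    [[0.11,0.085,0],[0,0,0],0],
    [[0.11,0.085,0],[0,0,0],0],
  ],
)

```text
clock: 20.85
eef_pos: [0.5251, -0.1346, 0.1978]
tool_rot: [0.665, 0.747, -0.001, -0.002]
ft_force: [1.0, 0.7, -3.8]
grip_width: 0.0125
grasp_force: 59.0
```

Emit:
apply_moves(
  steps=[
    [[0.11,0.085,0],[0,0,0],0],
    [[0.11,0.085,0],[0,0,0],0],
    [[0.11,0.085,0],[0,0,0],0],
    [[0.1,0.085,0],[0,0,0],0],
    [[0.08,0.065,0],[0,0,0],0],
    [[0.04,0.04,0],[0,0,0],0],
    [[0,0,0],[0,0,0],0],
    [[0,0,0],[0,0,0],0],
  ],
)

```text
clock: 21.52
eef_pos: [0.6006, -0.017, 0.1982]
tool_rot: [0.665, 0.747, -0.001, -0.001]
ft_force: [-0.3, -0.2, -5.0]
grip_width: 0.0124
grasp_force: 59.1
```

```bash
cat > shelf.py <<'E'
from h import *
np.set_printoptions(precision=1,suppress=True,linewidth=160)
plan([.6014,-.0171,.20],6.57)
n=np.array([np.cos(np.radians(6.57)),np.sin(np.radians(6.57))]);t=np.array([-n[1],n[0]])
p=bot.get_obs()["eef_pos"];print("tcp",p[:2]@n*1e3,p[:2]@t*1e3,p[2]*1e3)
im,d,c=grab("wrist");W=world(d,c).reshape(-1,3);q=np.c_[W[:,:2]@n,W[:,:2]@t,W[:,2]]*1e3
und=(p[2]-.0325)*1e3
s=q[(q[:,0]>480)&(q[:,0]<665)&(q[:,1]>-230)&(q[:,1]<60)&(q[:,2]>und+5)&(q[:,2]<und+60)]
print("shelf",len(s),cv2.minAreaRect(s[:,:2].astype(np.float32)),"u",np.percentile(s[:,0],[.5,99.5]),"t",np.percentile(s[:,1],[.5,99.5]))
b=s[s[:,2]<und+14]
A=np.c_[b[:,0]-595,b[:,1]+85,np.ones(len(b))];co=np.linalg.lstsq(A,b[:,2],rcond=None)[0];print("top plane z",co[2],"slope u,t deg",np.degrees(co[:2]))
for nm,lo,hi in(("E",-55,15),("D",-185,-115)):
    for z0,z1 in((100,127),(127,140)):
        r=q[(q[:,1]>lo)&(q[:,1]<hi)&(q[:,0]<600)&(q[:,2]>z0)&(q[:,2]<z1)&(q[:,0]>500)]
        if len(r)>20: print(nm,z0,len(r),"u",np.percentile(r[:,0],[1,99]),"t",np.percentile(r[:,1],[1,99]),"z",np.median(r[:,2]))
E
python3 shelf.py
```

```text
clock 21.52 pos [600.6 -17.  198.2] head 6.65 tilt [-0.2 -0. ] w 12.4 gf 59.1 F [-0.3 -0.2 -5. ]
shift [-0.  0. -0.] turn 0.0004 j6 1.43
tcp 594.7126885361039 -85.63689606402667 198.2159733113307
shelf 54647 ((595.8802490234375, -65.21753692626953), (100.91329193115234, 163.03126525878906), 0.06939562410116196) u [546.4 645.4] t [-131.4   15.5]
top plane z 173.215740140288 slope u,t deg [-0.1  0.1]
E 127 374 u [519.8 526.1] t [-32.   -8.3] z 128.39724644175354
```

Emit:
apply_moves(
  steps=[
    [[-0.0075,0,0.03],[0,0,0],0],
    [[0,0,0.05],[0,0,0],0],
    [[0,0,0.05],[0,0,0],0],
    [[0,0,0.03],[0,0,0],0],
    [[0,0,0.015],[0,0,0],0],
    [[0,0,0],[0,0,0],0],
    [[0,0,0],[0,0,0],0],
    [[0,0,0],[0,0,0],0],
  ],
)

```text
clock: 22.23
eef_pos: [0.602, -0.019, 0.1652]
tool_rot: [0.665, 0.746, 0.0, 0.0]
ft_force: [-0.2, 0.4, -4.8]
grip_width: 0.013
grasp_force: 59.1
```

```bash
python3 shelf.py
```

```text
clock 22.23 pos [602.  -19.  165.2] head 6.57 tilt [ 0.1 -0. ] w 13.0 gf 59.1 F [-0.2  0.4 -4.8]
shift [ 0.  -0.  -0.2] turn 0.0 j6 1.42
tcp 595.8349543892111 -87.75034461582467 165.22078547523643
shelf 54691 ((597.1777954101562, -67.14044189453125), (100.70211791992188, 162.71022033691406), 0.08925061672925949) u [547.7 646.6] t [-133.5   13.4]
top plane z 140.22897531229742 slope u,t deg [0.1 0.1]
E 100 770 u [524.9 535.9] t [-31.6  -8.4] z 119.23573153310544
E 127 5410 u [520.6 587.5] t [-54.1  13.5] z 139.51386041666245
D 127 250 u [521.1 588. ] t [-155.2 -133.9] z 133.5190545441843
```

Emit:
apply_moves(
  steps=[
    [[0,0,0.015],[0,0,0],0],
    [[0,0,0.01],[0,0,0],0],
    [[0,0,0.005],[0,0,0],0],
    [[0,0,0.005],[0,0,0],0],
    [[0,0,0],[0,0,0],0],
    [[0,0,0],[0,0,0],0],
    [[0,0,0],[0,0,0],0],
    [[0,0,0],[0,0,0],0],
  ],
)

```text
clock: 22.95
eef_pos: [0.6016, -0.0188, 0.1584]
tool_rot: [0.665, 0.747, 0.0, 0.0]
ft_force: [-3.0, 1.7, 2.4]
grip_width: 0.0129
grasp_force: 59.9
```

```bash
python3 shelf.py
```

```text
clock 22.95 pos [601.6 -18.8 158.4] head 6.58 tilt [0. 0.] w 12.9 gf 59.9 F [-3.   1.7  2.4]
shift [ 0.   0.  -0.2] turn 0.0001 j6 1.42
tcp 595.4729168983406 -87.4831332008219 158.36800479751003
shelf 54579 ((583.939208984375, -68.89659118652344), (166.41864013671875, 126.2313232421875), 89.96884155273438) u [546.9 646.2] t [-141.    13.4]
top plane z 133.36062389853439 slope u,t deg [ 0.  -0.1]
E 100 1048 u [529.  538.1] t [-31.6  -8. ] z 119.13919209298686
E 127 12327 u [521.2 587.3] t [-54.1  13.1] z 133.0155930842264
D 127 341 u [521.1 587.6] t [-151.1 -133.2] z 133.1482783220266
```

Emit:
apply_moves(
  steps=[
    [[0,0,0],[0,0,0],0.3],
    [[0,0,0],[0,0,0],0.4],
    [[0,0,0],[0,0,0],0.45],
    [[0,0,0],[0,0,0],0.45],
    [[0,0,-0.03],[0,0,0],0.45],
    [[0,0,-0.08],[0,0,0],0.45],
    [[0,0,-0.12],[0,0,0],0.45],
    [[0,0,-0.12],[0,0,0],0.45],
  ],
)

```text
clock: 23.67
eef_pos: [0.6012, -0.019, 0.2282]
tool_rot: [0.665, 0.746, -0.001, -0.001]
ft_force: [0.4, -0.5, 0.3]
grip_width: 0.0384
grasp_force: 0.0
```

Emit:
apply_moves(
  steps=[
    [[0,-0.05,-0.12],[0,0,0],0.45],
    [[0,-0.1,-0.1],[0,0,0],0.45],
    [[0,-0.13,0],[0,0,0],0.45],
    [[0,-0.13,0],[0,0,0],0.45],
    [[0,-0.13,0],[0,0,0],0.45],
    [[0,-0.1,0],[0,0,0],0.45],
    [[0,-0.05,0],[0,0,0],0.45],
    [[0,0,0],[0,0,0],0.45],
  ],
)

```text
clock: 24.33
eef_pos: [0.4632, -0.0349, 0.2728]
tool_rot: [0.666, 0.746, 0.0, 0.0]
ft_force: [0.2, -0.1, 0.3]
grip_width: 0.0386
grasp_force: 0.0
```

```bash
cat > fin.py <<'E'
from h import *
np.set_printoptions(precision=1,suppress=True,linewidth=160)
plan([.5,0,.3])
n=np.array([np.cos(np.radians(6.57)),np.sin(np.radians(6.57))]);t=np.array([-n[1],n[0]])
for cam in("top","scene"):
    D=[]
    for _ in range(4):
        im,d,c=grab(cam);D.append(np.where(d>0,d,np.nan))
    W=world(np.nan_to_num(np.nanmedian(D,0)),c).reshape(-1,3);q=np.c_[W[:,:2]@n,W[:,:2]@t,W[:,2]]*1e3
    k=(q[:,0]>535)&(q[:,0]<662)&(q[:,1]>-200)&(q[:,1]<40)
    b=q[k&(q[:,2]>125)&(q[:,2]<142)]; s=q[k&(q[:,2]>125)&(q[:,2]<175)]
    print(cam,len(b),cv2.minAreaRect(s[:,:2].astype(np.float32)))
    b=b[(abs(b[:,0]-596)<38)&(abs(abs(b[:,0]-596)-25)<12)]
    A=np.c_[b[:,0]-595,b[:,1]+86,np.ones(len(b))];co=np.linalg.lstsq(A,b[:,2],rcond=None)[0];print(" board top z",co[2],"slope deg u,t",np.degrees(co[:2]))
    cv2.imwrite(f"pics/fin_{cam}.png",cv2.resize(im[150:285,160:320] if cam=="scene" else im[110:250,190:330],None,fx=4.5,fy=4,interpolation=cv2.INTER_CUBIC)[...,::-1])
    for nm,tc in(("E",-20),("D",-150)):
        p=q[(abs(q[:,1]-tc)<20)&(q[:,0]>655)&(q[:,0]<684)&(q[:,2]>175)&(q[:,2]<200)];print(nm,"plate top",len(p),np.percentile(p[:,2],[50,95]),np.percentile(p[:,0],[5,95]))
        p=q[(abs(q[:,1]-tc)<9)&(q[:,0]>687.5)&(q[:,0]<698)&(q[:,2]>80)&(q[:,2]<200)];
        if len(p)>9: print("  tabs z",np.percentile(p[:,2],[2,98]),np.histogram(p[:,2],np.arange(90,200,6))[0])
        p=q[(abs(q[:,1]-tc)<9)&(q[:,0]>515)&(q[:,0]<545)&(q[:,2]>105)&(q[:,2]<145)];print("  lip end z",len(p),np.percentile(p[:,2],[10,50,90]) if len(p) else '')
E
python3 fin.py
```

```text
clock 24.33 pos [463.2 -34.9 272.8] head 6.54 tilt [ 0.1 -0. ] w 38.6 gf 0.0 F [ 0.2 -0.1  0.3]
shift [ 0.2  0.2 -0.1] turn 0 j6 1.38
top 2149 ((604.2156982421875, -87.94255828857422), (200.2061309814453, 113.82633209228516), 89.9522476196289)
 board top z 134.00375436560793 slope deg u,t [ 0.  -0.6]
E plate top 99 [185.  193.5] [669.  681.7]
  lip end z 72 [118.9 121.2 130.7]
D plate top 92 [185.7 196.9] [671.4 681.8]
  lip end z 0 
scene 1539 ((596.0839233398438, -84.72188568115234), (200.0885772705078, 102.22654724121094), 89.7818832397461)
 board top z 133.38727042744645 slope deg u,t [ 0.1 -0.6]
E plate top 53 [183.7 195.2] [668.6 683.8]
  tabs z [105.4 181.8] [0 0 6 6 6 6 7 5 0 0 4 8 7 4 9 5 0 0]
  lip end z 41 [124.5 128.8 130. ]
D plate top 51 [184.2 198.2] [670.8 683.9]
  tabs z [104.5 181.8] [ 0  0  7  6  3  8 10  3  0  0  6  7  7  7  8  9  0  0]
  lip end z 41 [126.3 133.1 134.4]
```

View pics/fin_scene.png

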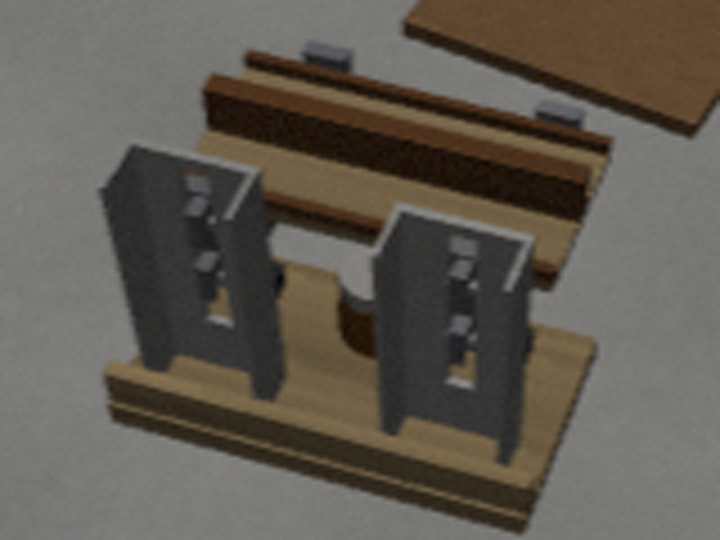

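The final view shows the tabs of both brackets seated at the same height, with the new one at (460,265) and (460,330). The shelf lies square across both bars behind the lips at (328,55) and (560,112), and the jar is in its place, so I hand the job in.

```bash
python3 -c "
from h import *
print(bot.job_done())"
```

```text
the job is handed in; nothing more can be done
None
```

The job is handed in at about 25 s: the bracket is hooked and pushed to a hard stop level with the other one at the post, though its free end hangs about 4 mm low (1.6°, apparently slack in the hooks), and the shelf lies centred and square across both bars within 0.6° of flat; I kept clear of the jar, tape roll and angle bracket, but checked only the jar in the final picture.

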